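Charge a small ball mill and lock its lid

ROBOT

A 7-joint arm with a two-finger parallel gripper is mounted at the origin on a cart in front of the work surface, level with it; the furniture and walls round the work are solid. World frame = base frame: x ahead of the robot, y to its left, z up, the work surface at z = 0. Lengths are in m, angles in rad, forces in N, time in s.
With the tool pointing down it reaches from about 0.4 to 0.875 m from the base axis. Payload 19.3 kg.
Tool frame: the origin (TCP) lies midway between the tips of the shut fingers; the grasp point (between the pads) lies 19 mm behind it; z points along the fingers, y is the line along which they close (so a half turn about z gives the same grasp; the last joint's range is limited). The gripper opens to 85 mm and grips with 20 to 120 N. Pads are 22 mm wide; open, the fingers measure 114 mm over their backs; the gripper's body (76 mm by 85 mm) begins 54 mm behind the grasp point. The pads swing forward as they close: fully open they stand 13 mm farther back than shut.
Start: joints at [-1.349, 0.521, -0.036, 1.599, 0.021, 1.021, -0.113], TCP at [0.18, 0.599, 0.231] pointing down, gripper open.
Joint ranges: [-2.91, 2.91], [-0.3, 2.13], [-1.5, 1.42], [0.17, 2.43], [-1.26, 4.41], [0.16, 1.93], [-2.52, 2.52]. Speed limits (rad/s): [1.89, 1.89, 2.39, 2.39, 3.01, 3.01, 3.01].

INTERFACE

Orientations are given as [roll, pitch, yaw] about the fixed x, y, z axes, in that order (R = Rz(yaw) Ry(pitch) Rx(roll)).
In Python, from workcell import * gives the robot as it stands.
- The arm moves only by the shell command python3 -m creep 'ROWS' [FORCE]. ROWS is JSON, a list that holds one entry, the list of rows, each a list of 7 numbers: the closure, from -1 (fully open) to 1 (shut), then the shift along the tool's x, y, z in m, then the turn, a rotation vector about the tool's x, y, z in degrees. A call has 1 to 10 rows; each row shifts and turns the commanded pose from where the row before left it, along the tool's axes as they then stand; what a row does not reach is not made up. A row lasts 1/10 s, in which the tool goes at most 50 mm and 8.59 degrees, less where a joint would pass 70% of its speed; a pose out of reach is approached as far as the arm can. A call is refused whole if a number of a shift passes 0.05 or a number of a turn 8.59, either way. A call with a gripper value outside its range is refused whole. The fingers move at their own pace and stop on an object; FORCE is the grip in N (left out, the last holds). Time passes only in rows, so rows that do not move let the fingers close. It gives the time, the measured TCP pose, the force, the opening and the grip force at its end, in the units of the state.
- observe(): the state, without advancing time (a new reading comes with each control period).
- grab_frame(name): name is "side" or "top"; returns a dict with "image" (420x560x3 uint8, red, green, blue), "range_z" (420x560 float32, m along the optical axis (not along the pixel's ray), 0 where there is no reading), "fx", "fy", "cx", "cy" (pixels), "k1" (the pictures are not rectified: a ray, as slopes to the right and down, at radius r is drawn at 1 + k1 r^2 times it, then the intrinsics apply), "R" (3x3) and "t" (3): a world point X has camera coordinates R X + t. Camera axes: x right, y down, z forward; pixel columns grow to the right and rows downward; lengths in m; the calibration is good to about 2 mm. A picture is of the moment at which its call begins.
- job_done(): hands the job in; it is judged then, once.
Trained networks look in a picture, given as the dict that the camera call returned (one of the last four; its "shot" number tells which), for a name from the list of things; names that differ only in an ending like _2 or _b are one class to them, and where a whole thing is asked for, a point or a joint stands for the part that bears it (a point fixed in the world has none). Each returns a list of dicts, best first, with "confidence" (0 to 1); they miss things now and then, are a little off and sometimes report something else, mostly with a low value. They report only what shows in the picture. A call takes as long as a camera call.
- find_in(picture, thing): "extent" ([centre column, centre row, width, height] in pixels, round what is visible of it).
- outline_of(picture, thing): "region" (420x560 bool, what is visible of it) and "extent" ([centre column, centre row, width, height] in pixels, round what is visible of it).
- tip_of(picture, thing): "position" ([column, row] in pixels: a listed point, or the origin of a listed thing).
The state is a dict: "clock": time; "qpos": joint angles; "qd": joint speeds; "joint_efforts": joint torques, N m; "position": TCP position; "tool_rot": TCP orientation; "force": force on the tool from outside, world axes, zero at the start; "moment": the same for the moment, N m; "grip_width": finger opening in m; "finger_force": force on a finger pad.
Only numpy, scipy, OpenCV 4.12 (cv2) and the standard library are available. Lean on these libraries where they do the work, as an engineer would, in place of code of your own. Each camera call takes 0.05 s, during which the arm holds its last target. There are 200 camera calls.

TASK

Charge the small ball-mill barrel that stands open on the table and close it. Drop all the white grinding cylinders into it, seat the eight-sided lid flat and square in the recess of its mouth, then put the black rubber ring and on top of it the steel washer over the tie rod. Lastly lock the stack with the pin: with its side button squeezed in, push it through the slot in the rod up to its stop plate and let go, so that the button springs out; leave the bottles and the jar of slip where they stand.

Things in the scene. Friction and masses are not known exactly. Their poses are not given: they have to be found in the camera images.
- mill_barrel: Mill barrel, fixed: upright eight-sided black rubber barrel, 160 mm across flats, 126 mm high, open above. Origin at the centre of its underside, z up, x and y square to flats. Inside 130 mm across flats, floor at 12 mm. A ledge at 116 mm bears the lid; above it a recess 10 mm deep, 144 mm across flats. In the middle stands a steel tie rod, 22 mm in diameter, tapered top at 188 mm.
- barrel_mouth (a point): Point on the barrel's axis at the height of the lid's ledge, 116 mm above the barrel's origin.
- rod_slot (a point): Centre of the slot through the tie rod, 172 mm above the barrel's origin; axes as the barrel's. The slot runs along y, is 13 mm wide in x and 12 mm high (from 166 to 178 mm).
- grinder_1_centre (a point): Centre of a white porcelain grinding cylinder, 42 mm in diameter and 50 mm high, standing on end on the table (3 to 5 of the five are there).
- grinder_2_centre (a point): Centre of a white porcelain grinding cylinder, 42 mm in diameter and 50 mm high, standing on end on the table (3 to 5 of the five are there).
- grinder_3_centre (a point): Centre of a white porcelain grinding cylinder, 42 mm in diameter and 50 mm high, standing on end on the table (3 to 5 of the five are there).
- grinder_4_centre (a point): Centre of a white porcelain grinding cylinder, 42 mm in diameter and 50 mm high, standing on end on the table (3 to 5 of the five are there).
- grinder_5_centre (a point): Centre of a white porcelain grinding cylinder, 42 mm in diameter and 50 mm high, standing on end on the table (3 to 5 of the five are there).
- lid_boss (a point): Boss of the loose lid. The lid is an eight-sided steel plate, 138 mm across flats, 12 mm thick, with an eight-sided boss (52 mm across flats, 16 mm high, flats parallel) on it to grip, and a 30 mm hole through both for the rod. Point 20 mm above the lid's underside, 8 mm below the boss's top; x and y square to flats. Seated it is 136 mm above the barrel's origin.
- ring_centre (a point): Centre (half-way up) of the black rubber ring, 64 mm outside, 30 mm hole, 10 mm high, lying flat. It lies on the lid's boss when in place (this point 149 mm above the barrel's origin).
- washer_centre (a point): Centre (half-way up) of the steel washer, 60 mm outside, 30 mm hole, 9 mm high, lying flat. It lies on the rubber ring when in place (this point 158.5 mm above the barrel's origin).
- pin_grip (a point): Grip point in the lock pin's handle, an upright black block 28 (x) x 22 (y) x 50 mm high; point 26 mm above its foot, mid-plan. x points along the pin to the tip. The steel shank, 8 mm thick, tip tapered, runs along x 12 mm below this point; stop plate (26 mm wide, 8 mm high) 36 mm ahead of it, tip 78 mm. Fingers closing on the handle along y squeeze its button in.
- pin_middle (a point): Point on the shank's axis, 47 mm ahead of the grip point along x and 12 mm below it, 11 mm ahead of the stop plate. With the pin home it is in the middle of the rod (the shank rests on the slot's bottom, 2 mm below the slot's centre). Axes as the grip point's. The pin may go in from either side.
- pin_button (a joint): Spring button on the handle's +y side at the grip point's height: 0 out, 0.005 m fully in, flush with the handle (3 to 8 N). Pressed in, it draws in two locking balls near the tip (29 mm ahead of the stop plate), which else stand out 5 mm each side of the shank, too wide for the slot; let go beyond the rod, they lock the pin.
- slip_jar: Stoneware jar with a black lid, 68 mm across, 104 mm high, a bystander. Origin at the centre of its underside.
- spray_bottle: Spray bottle, 47 x 110 mm, 240 mm high, a bystander. Origin at the centre of its underside.
- oxide_bottle: Small brown bottle, 38 mm across, 76 mm high, a bystander. Origin at the centre of its underside.

How it is judged:
By the outcome, as a careful person would: the job done as asked, in the order asked, and still so for the second after the job is handed in, with the robot touching nothing.
Of grinder_1, grinder_2, grinder_3, grinder_4, grinder_5 only 3 to 5 are there at a start; the rules pass over those that are not, and their reading is None.
At some moment in a run one of grinder_1, grinder_2, grinder_3, grinder_4, grinder_5, rubber_ring, steel_washer may be knocked a few centimetres aside while the robot is not near it.
It also fails if it takes over 200 s, if anything falls off the work surface, if the arm or the gripper's body presses on something with over 40 N, if the wrist force passes 120 N, or if a joint passes its speed limit or range.

## Working session

There is one attempt and no reset: what is moved stays moved. The work goes in short steps, Python scripts to look and compute and a shell command to move; the robot and the scene stay as the last step left them, time stands still between calls to the robot, and variables do not carry over. Pictures are saved under pics/ and viewed, at most 14 in all, crops included, and the job is handed in when it is done.

```bash
ls; mkdir -p pics; cat > h.py <<'E'
import numpy as np, cv2
from workcell import *
from scipy.spatial.transform import Rotation as Ro
def cloud(p):
    h,w=p["range_z"].shape
    u,v=np.meshgrid(np.arange(w),np.arange(h))
    K=np.array([[p["fx"],0,p["cx"]],[0,p["fy"],p["cy"]],[0,0,1.]])
    pts=np.stack([u,v],-1).reshape(-1,1,2).astype(np.float64)
    n=cv2.undistortPoints(pts,K,np.array([p["k1"],0,0,0,0.])).reshape(h,w,2)
    Z=p["range_z"].astype(float)
    C=np.dstack([n*Z[...,None],Z])
    X=(C-np.array(p["t"]))@np.array(p["R"])
    X[Z==0]=np.nan
    return X,n
def at_z(p,n,px,z):
    c,r=int(round(px[0])),int(round(px[1]))
    d=np.array([*n[r,c],1.])@np.array(p["R"]); o=-np.array(p["R"]).T@np.array(p["t"])
    return o+d*(z-o[2])/d[2]
def save(p,name): cv2.imwrite("pics/"+name,p["image"][...,::-1])
E
python3 - <<'E'
from h import *
for c in("top","side"):
    p=grab_frame(c); save(p,c+"0.png"); X,n=cloud(p)
    print(c,-np.array(p["R"]).T@np.array(p["t"]))
    for th in["mill_barrel","grinder_1_centre","lid_boss","ring_centre","washer_centre","pin_grip","slip_jar","spray_bottle","oxide_bottle"]:
        for o in outline_of(p,th)[:6]:
            if o["confidence"]<.3: continue
            P=X[o["region"]]; P=P[~np.isnan(P[:,0])]
            if len(P)==0: print(th,"nodepth",o["extent"]);continue
            zt=np.percentile(P[:,2],95); T=P[abs(P[:,2]-zt)<.006]
            print(th,round(o["confidence"],2),np.round(o["extent"]),"ztop",zt.round(3),"box",((T.max(0)+T.min(0))/2).round(3)[:2],"med",np.median(T,0).round(3),"size",np.ptp(T,axis=0).round(3)[:2])
s=observe();print({k:np.round(v,3) for k,v in s.items()})
E
```

```text
pics
top [0.35283826 0.0698375  1.58888583]
mill_barrel 0.92 [305. 210.  62.  62.] ztop 0.129 box [ 0.604 -0.024] med [ 0.597 -0.024  0.126] size [0.167 0.165]
grinder_1_centre 0.47 [171. 279.  19.  12.] ztop 0.051 box [0.417 0.387] med [0.415 0.39  0.048] size [0.034 0.037]
lid_boss 0.67 [388. 264.  47.  45.] ztop 0.028 box [ 0.442 -0.294] med [ 0.436 -0.294  0.027] size [0.061 0.059]
ring_centre 0.66 [251. 168.  14.  17.] ztop 0.08 box [0.752 0.131] med [0.752 0.132 0.078] size [0.021 0.022]
ring_centre 0.65 [368. 208.  22.  23.] ztop 0.015 box [ 0.616 -0.241] med [ 0.62  -0.237  0.012] size [0.062 0.061]
washer_centre 0.69 [298. 269.  19.  19.] ztop 0.014 box [ 0.432 -0.006] med [ 0.43  -0.006  0.011] size [0.054 0.057]
pin_grip 0.7 [338. 267.  24.   9.] ztop 0.053 box [ 0.429 -0.159] med [ 0.429 -0.158  0.05 ] size [0.021 0.023]
slip_jar 0.94 [158. 249.  26.  24.] ztop 0.103 box [0.497 0.427] med [0.497 0.426 0.1  ] size [0.055 0.053]
spray_bottle 0.57 [278. 153.  28.  39.] ztop 0.243 box [0.758 0.051] med [0.757 0.055 0.24 ] size [0.065 0.054]
oxide_bottle 0.72 [252. 168.  13.  
[... 1322 characters left out ...]
0.501 0.421] med [0.5   0.419 0.098] size [0.055 0.056]
spray_bottle 0.85 [353. 210.  34.  83.] ztop 0.239 box [0.759 0.043] med [0.757 0.041 0.238] size [0.066 0.054]
{'clock': np.float64(1.0), 'qpos': array([-1.349,  0.521, -0.036,  1.6  ,  0.021,  1.021, -0.113]), 'qd': array([ 0.001, -0.001,  0.001,  0.003,  0.001,  0.001, -0.   ]), 'joint_efforts': array([ 1.0000e-03, -9.2685e+01,  1.9780e+00, -3.7025e+01,  1.8000e-02,
        2.0000e-03, -0.0000e+00]), 'position': array([0.18 , 0.599, 0.231]), 'tool_rot': array([-3.142,  0.   ,  2.85 ]), 'force': array([ 0.272, -0.079, -0.411]), 'moment': array([ 0.014, -0.   ,  0.076]), 'finger_force': np.float64(0.0), 'grip_width': np.float64(0.085)}
```

```bash
python3 - <<'E'
import cv2
a=cv2.imread("pics/top0.png"); cv2.imwrite("pics/top0c.png",cv2.resize(a[120:320,100:450],None,fx=2.28,fy=2.28,interpolation=cv2.INTER_CUBIC))
a=cv2.imread("pics/side0.png"); cv2.imwrite("pics/side0c.png",cv2.resize(a[120:420,160:440],None,fx=2,fy=2,interpolation=cv2.INTER_CUBIC))
E
```

```text
(no output)
```

View pics/top0c.png

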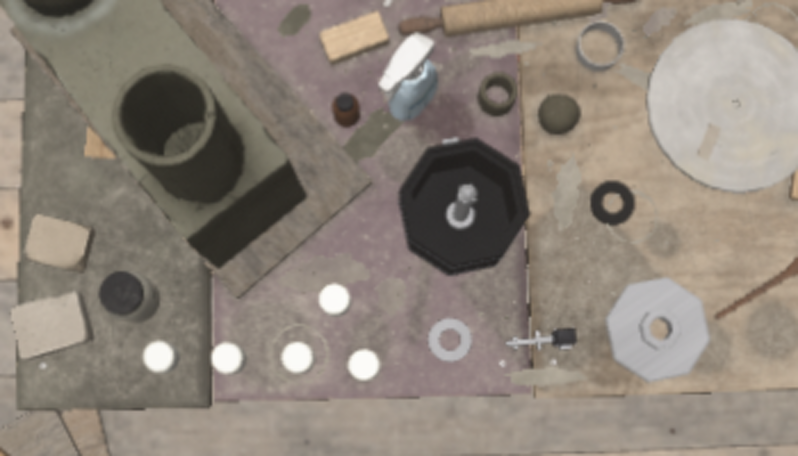

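View pics/side0c.png

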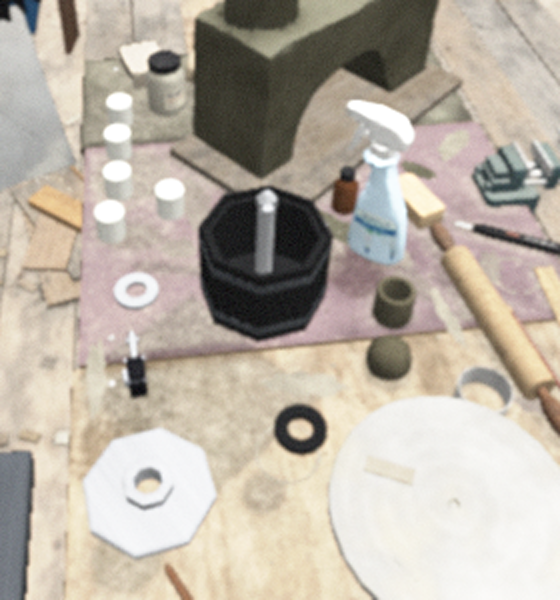

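Five grinders are visible: in the top crop at (158,357), (227,358), (297,357), (363,365) and (334,298). The barrel is at (463,205), the washer at (449,340), the pin at (545,339) with its tip to the left, the ring at (612,203) and the lid at (658,329). Next I'll measure them precisely.

```bash
cat > m.py <<'E'
from h import *
from scipy.optimize import minimize
def grinders(p,X=None):
    if X is None: X,_=cloud(p)
    im=p["image"].astype(int); m=((im.min(2)>185)&(X[...,2]>.036)&(X[...,2]<.066)).astype(np.uint8)
    k,l,st,c=cv2.connectedComponentsWithStats(m)
    out=[]
    for i in range(1,k):
        if st[i,4]<25: continue
        P=X[l==i]; P=P[P[:,2]>np.percentile(P[:,2],90)-.008]
        (a,b),r=cv2.minEnclosingCircle(P[:,:2].astype(np.float32))
        out.append((round(a,4),round(b,4),round(r,4),round(float(np.median(P[:,2])),3)))
    return out
def octfit(P,ri,ro,c0):
    # P xy; maximise points in octagon annulus, penalise outside
    def cost(q):
        d=P-q[:2]; th=q[2]+np.arange(8)*np.pi/4
        rho=(d@np.array([np.cos(th),np.sin(th)])).max(1)
        return np.minimum(np.maximum(np.maximum(rho-ro,ri-rho),0),.008).sum()
    return min((minimize(cost,[*c0,y],method="Nelder-Mead",options=dict(xatol=1e-5,fatol=1e-6,initial_simplex=[[*c0,y],[c0[0]+.004,c0[1],y],[c0[0],c0[1]+.004,y],[*c0,y+.1]])) for y in np.radians([-20,-10,0,10,20])),key=lambda r:r.fun)
def ringfit(P):
    (a,b),r=cv2.minEnclosingCircle(P.astype(np.float32)); return round(a,4),round(b,4),round(r,4)
E
python3 - <<'E'
from m import *
for c in("top","side"):
    p=grab_frame(c); X,n=cloud(p); np.savez("pics/"+c,X=X,im=p["image"])
    print(c); 
    for g in grinders(p,X): print(" g",g)
    F=X.reshape(-1,3); F=F[~np.isnan(F[:,0])]
    d=F[:,:2]-[.604,-.024]; near=np.hypot(*d.T)<.1
    B=F[near&(F[:,2]>.118)&(F[:,2]<.136)]; B=B[np.hypot(*(B[:,:2]-[.604,-.024]).T)>.055]
    r=octfit(B[:,:2],.072,.080,[.604,-.024]); print(" barrel",r.x[:2].round(4),np.degrees(r.x[2]).round(1),len(B),r.fun/len(B), np.median(B[:,2]))
    T=F[near&(F[:,2]>.165)]; print(" rod",np.median(T,0).round(4),((T.max(0)+T.min(0))/2).round(4),np.ptp(T,axis=0).round(3))
    o=outline_of(p,"lid_boss")[0]["region"]; im=p["image"].astype(int)
    L=X[o]; L=L[(L[:,2]>.004)&(L[:,2]<.021)]
    r=octfit(L[:,:2],.0,.069,[.44,-.296]); 
    # IoU-like: smallest octagon: fit by hull support
    H=cv2.convexHull(L[:,:2].astype(np.float32))[:,0].astype(float)
    r=octfit(H,.068,.070,[.44,-.296]); print(" lid",r.x[:2].round(4),np.degrees(r.x[2]).round(1),r.fun/len(H))
    Bs=X[o]; Bs=Bs[Bs[:,2]>.022]; print(" boss",((Bs.max(0)+Bs.min(0))/2).round(4),np.ptp(Bs,axis=0).round(3))
    for th in("ring_centre","washer_centre"):
        for q in outline_of(p,th):
            W=X[q["region"]]; W=W[(W[:,2]>.004)&(W[:,2]<.02)]
            if len(W)>20 and q["confidence"]>.3: print(" ",th,ringfit(W[:,:2]),np.median(W,0).round(4))
    o=outline_of(p,"pin_grip")[0]["region"]
    W=X[cv2.dilate(o.astype(np.uint8),np.ones((3,3)))>0]; W=W[~np.isnan(W[:,0])]; h=W[W[:,2]>.04]; s=W[(W[:,2]>.008)&(W[:,2]<.03)]
    print(" handle",((h.max(0)+h.min(0))/2).round(4),h.mean(0).round(4),np.ptp(h,axis=0).round(3))
    for nm in("pin_grip","pin_middle"):
        for q in tip_of(p,nm)[:1]: print("  ",nm,at_z(p,n,q["position"],.026 if nm=="pin_grip" else .014).round(4),q["confidence"])
    print("  shank bins",[(b,s[abs(s[:,1]-b)<.006].mean(0).round(4)) for b in(-.13,-.11,-.1,-.09) if (abs(s[:,1]-b)<.006).any()])
E
```

```text
top
 g (0.4886, 0.15, 0.0202, 0.051)
 g (0.4158, 0.3878, 0.0199, 0.046)
 g (0.4122, 0.295, 0.0199, 0.05)
 g (0.4114, 0.2005, 0.0198, 0.049)
 g (0.3993, 0.112, 0.02, 0.05)
 barrel [ 0.604  -0.0246] 10.4 560 0.0004982674169246365 0.12437451541533308
 rod [ 0.6021 -0.0238  0.1822] [ 0.6034 -0.0247  0.1815] [0.022 0.02  0.026]
 lid [ 0.4373 -0.2951] 0.7 0.0006256635062902018
 boss [ 0.4367 -0.2948  0.0278] [0.051 0.053 0.012]
  ring_centre (0.6174, -0.2417, 0.0321) [ 0.6176 -0.2416  0.0091]
  washer_centre (0.431, -0.0049, 0.0298) [ 0.4328 -0.004   0.009 ]
 handle [ 0.4275 -0.1595  0.0483] [ 0.4284 -0.1593  0.0483] [0.024 0.028 0.016]
   pin_grip [ 0.4342 -0.1705  0.026 ] 0.58
   pin_middle [ 0.4209 -0.112   0.014 ] 0.45
  shank bins [(-0.13, array([ 0.4283, -0.1276,  0.0175])), (-0.11, array([ 0.4255, -0.1101,  0.0184])), (-0.1, array([ 0.4243, -0.0999,  0.0167])), (-0.09, array([ 0.4242, -0.0906,  0.0177]))]
side
 g (-0.0656, 2.5809, 0.0486, 0.061)
 g (0.416, 0.3823, 0.023, 0.044)
 g (0.4142, 0.2883, 0.0209, 0.048)
 g (0.4135, 0.195, 0.0214, 0.048)
 g (0.4901, 0.144, 0.0219, 0.048)
 g 
[... 181 characters left out ...]
3 -0.0305  0.1759] [0.024 0.019 0.021]
 lid [ 0.4391 -0.3008] 11.0 6.71832505252525e-05
 boss [ 0.4397 -0.2992  0.027 ] [0.054 0.054 0.01 ]
  ring_centre (0.4998, 0.4163, 0.0326) [0.4983 0.3959 0.0121]
  ring_centre (0.4131, 0.183, 0.0156) [0.4154 0.1777 0.013 ]
  ring_centre (0.6195, -0.2455, 0.0321) [ 0.6195 -0.2466  0.009 ]
  ring_centre (0.7556, 0.1409, 0.0372) [0.7498 0.1101 0.0135]
  ring_centre (0.4335, -0.0106, 0.031) [ 0.4342 -0.013   0.0076]
  washer_centre (0.4335, -0.0106, 0.031) [ 0.4342 -0.0129  0.0076]
 handle [0.7554 0.0884 0.0665] [0.7532 0.1147 0.0602] [0.037 0.095 0.052]
   pin_grip [ 0.4317 -0.1701  0.026 ] 0.66
   pin_middle [ 0.4298 -0.1139  0.014 ] 0.52
  shank bins []
```

```bash
python3 -m creep '[[[-1,0,0,0,0,0,-8.35],[-1,0,0,0,0,0,-8.35],[-1,-0.0295,-0.0268,0.01,0,0,0],[-1,-0.0295,-0.0268,0.01,0,0,0],[-1,-0.0295,-0.0268,0.01,0,0,0],[-1,-0.0295,-0.0268,0.01,0,0,0],[-1,-0.0295,-0.0268,0.01,0,0,0],[-1,-0.0295,-0.0268,0.01,0,0,0],[-1,-0.0295,-0.0268,0.01,0,0,0],[-1,-0.0295,-0.0268,0.01,0,0,0]]]' 60; python3 -m creep '[[[-1,0,0,0,0,0,0]]]'
cat >> h.py <<'E'
def yaw(s): return np.degrees(s["tool_rot"][2])
def to(x,y,z,yw=None,s=None):
    "distance to go, in tool axes, for yaw as now (tool down)"
    s=s or observe(); R=Ro.from_euler("xyz",s["tool_rot"]).as_matrix()
    print("tool d",(R.T@(np.array([x,y,z])-s["position"])).round(4),"turn z",None if yw is None else round((yaw(s)-yw+180)%360-180,2),"| pos",np.round(s["position"],4),"rpy",np.degrees(s["tool_rot"]).round(1),"t",round(float(s["clock"]),1))
E
python3 - <<'E'
from h import *
to(.416,.385,.012,180); print(observe()["qpos"].round(2))
E
```

```text
clock: 2.7
position: [0.4168, 0.3829, 0.1511]
tool_rot: [3.141, 0.0, 3.141]
force: [1.2, 1.0, 0.2]
grip_width: 0.0854
finger_force: 0.0
clock: 2.8
position: [0.4195, 0.3793, 0.1502]
tool_rot: [-3.139, 0.001, 3.134]
force: [-0.9, 0.8, 0.1]
grip_width: 0.0851
finger_force: 0.0
tool d [0.0036 0.0061 0.1382] turn z -0.41 | pos [0.4195 0.3793 0.1502] rpy [-179.8    0.   179.6] t 2.8
[-0.79  0.53 -0.07  1.83  0.05  0.78  0.68]
```

```bash
python3 -m creep '[[[-1,0,0,0.04,0,0,0],[-1,0,0,0.04,0,0,0],[-1,0,0,0.03,0,0,0],[-1,0,0,0.018,0,0,0],[-1,0,0,0,0,0,0],[0.3,0,0,0,0,0,0],[1,0,0,0,0,0,0],[1,0,0,0,0,0,0],[1,0,0,0,0,0,0],[1,0,0,0,0,0,0]]]' 60; python3 -m creep '[[[1,0,0,0,0,0,0],[1,0,0,0,0,0,0],[1,0,0,0,0,0,0]]]'; python3 - <<'E'
from m import *
to(.416,.385,.022,180)
for c in("top","side"):
    p=grab_frame(c); print(c,grinders(p))
    save(p,c+"1.png")
E
```

```text
clock: 3.8
position: [0.4163, 0.3846, 0.0249]
tool_rot: [3.14, 0.001, 3.141]
force: [-2.6, -3.0, 16.6]
grip_width: 0.0401
finger_force: 58.5
clock: 4.1
position: [0.4163, 0.3846, 0.0249]
tool_rot: [3.14, 0.001, 3.141]
force: [-2.5, -1.7, 15.9]
grip_width: 0.0401
finger_force: 58.5
tool d [0.0003 0.0004 0.0029] turn z -0.03 | pos [0.4163 0.3846 0.0249] rpy [1.799e+02 1.000e-01 1.800e+02] t 4.1
top [(0.4885, 0.15, 0.0201, 0.05), (0.412, 0.2944, 0.0202, 0.05), (0.4115, 0.2005, 0.0198, 0.049), (0.3992, 0.1119, 0.0199, 0.051)]
side [(0.4138, 0.2897, 0.0219, 0.048), (1.124, 0.1753, 0.0099, 0.06), (0.4141, 0.1956, 0.0225, 0.048), (0.4913, 0.1437, 0.022, 0.048), (0.4007, 0.1052, 0.0214, 0.048), (0.8053, 0.0011, 0.0059, 0.059), (0.915, -0.2096, 0.0146, 0.045)]
```

```bash
python3 -m creep '[[[1,0,0,-0.03,0,0,0],[1,0,0,-0.045,0,0,0],[1,0,0,-0.045,0,0,0],[1,0,0,-0.045,0,0,0],[1,0,0,-0.045,0,0,0],[1,0,-0.043,0,0,0,0],[1,0,-0.043,0,0,0,0],[1,0,-0.043,0,0,0,0],[1,0,-0.043,0,0,0,0],[1,0,-0.043,0,0,0,0]]]'; python3 -m creep '[[[1,0,-0.043,0,0,0,0],[1,0,-0.043,0,0,0,0],[1,-0.0382,-0.0187,0,0,0,0],[1,-0.0382,-0.0187,0,0,0,0],[1,-0.0382,-0.0187,0,0,0,0],[1,-0.0382,-0.0187,0,0,0,0],[1,-0.0382,-0.0187,0,0,0,0],[1,-0.0382,-0.0187,0,0,0,0],[1,0,0,0,0,0,0],[1,0,0,0,0,0,0]]]'; python3 - <<'E'
from m import *
to(.645,-.0275,.127,180); print(observe()["qpos"].round(2))
for c in("top","side"):
    p=grab_frame(c); save(p,c+"2.png"); X,n=cloud(p); F=X.reshape(-1,3); F=F[~np.isnan(F[:,0])]
    d=F[:,:2]-[.604,-.028]; B=F[(np.hypot(*d.T)<.1)&(F[:,2]>.118)&(F[:,2]<.136)]
    r=octfit(B[np.hypot(*(B[:,:2]-[.604,-.028]).T)>.055][:,:2],.072,.080,[.604,-.026]); print(c,r.x.round(4))
    s=observe()["position"]; C=F[(np.hypot(F[:,0]-s[0],F[:,1]-s[1])<.15)&(F[:,2]>.3)]
    W=X[(p["image"].min(2)>185)]; W=W[(np.hypot(W[:,0]-s[0],W[:,1]-s[1])<.045)&(W[:,2]>.195)&(W[:,2]<.275)]
    if len(W): print("held",len(W),((W.max(0)+W.min(0))/2).round(4),np.ptp(W,axis=0).round(3))
E
```

```text
clock: 5.2
position: [0.4154, 0.1674, 0.234]
tool_rot: [3.141, 0.001, 3.141]
force: [1.3, -0.6, -1.5]
grip_width: 0.04
finger_force: 61.6
clock: 6.2
position: [0.6448, -0.0297, 0.2331]
tool_rot: [3.142, -0.0, 3.14]
force: [-0.8, -0.0, -1.1]
grip_width: 0.0398
finger_force: 61.6
tool d [-0.0003  0.0022  0.1061] turn z -0.07 | pos [ 0.6448 -0.0297  0.2331] rpy [180.   -0.  179.9] t 6.2
[-0.11  0.56  0.1   1.54 -0.06  1.05  1.57]
top [ 0.6043 -0.0256  0.1851]
side [ 0.6061 -0.0303  0.1769]
held 89 [ 0.6452 -0.036   0.2406] [0.039 0.049 0.066]
```

```bash
python3 -m creep '[[[1,0,0.002,0.04,0,0,0],[1,0,0,0.04,0,0,0],[1,0,0,0.025,0,0,0],[1,0,0,0,0,0,0],[0.4,0,0,0,0,0,0],[0.4,0,0,0,0,0,0],[0.4,0,0,0,0,0,0]]]'; python3 - <<'E'
from m import *
p=grab_frame("side"); cv2.imwrite("pics/s3.png",cv2.resize(p["image"][150:330,200:400,::-1],None,fx=3,fy=3)); print(observe()["grip_width"])
E
```

```text
clock: 7.0
position: [0.6455, -0.0271, 0.1301]
tool_rot: [3.141, 0.002, 3.141]
force: [-0.3, 0.0, -1.3]
grip_width: 0.0401
finger_force: 61.6
0.03986835602187882
```

View pics/s3.png

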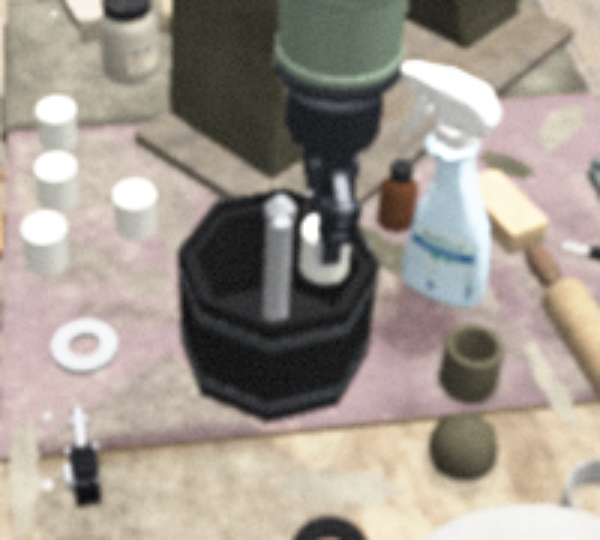

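```bash
python3 -m creep '[[[-0.4,0,0,0,0,0,0],[-0.4,0,0,0,0,0,0],[-0.4,0,0,0,0,0,0],[-0.4,0,0,-0.04,0,0,0],[-0.4,0,0,-0.04,0,0,0],[-0.6,0,0,-0.005,0,0,7.2],[-0.8,0,0,-0.005,0,0,7.2],[-1,0,0,-0.005,0,0,7.2],[-1,0,0,-0.005,0,0,7.2],[-1,0,0,-0.005,0,0,7.2]]]'; python3 -m creep '[[[-1,0.0324,-0.0235,0,0,0,0],[-1,0.0324,-0.0235,0,0,0,0],[-1,0.0324,-0.0235,0,0,0,0],[-1,0.0347,0.024,0,0,0,0],[-1,0.0347,0.024,0,0,0,0],[-1,0.0347,0.024,0,0,0,0],[-1,0.0347,0.024,0,0,0,0],[-1,0.0347,0.024,0,0,0,0],[-1,0.0347,0.024,0.02,0,0,0],[-1,0.0347,0.024,0.02,0,0,0]]]';python3 -m creep '[[[-1,0.0347,0.024,0.02,0,0,0],[-1,0,0,0.02,0,0,0]]]'; python3 - <<'E'
from m import *
to(.4132,.2917,.022,144); 
p=grab_frame("top"); print(grinders(p)); save(p,"top4.png")
p=grab_frame("side"); print(grinders(p))
E
```

```text
clock: 8.05
position: [0.6448, -0.0272, 0.2336]
tool_rot: [3.142, 0.0, 2.508]
force: [0.2, 0.8, 0.1]
grip_width: 0.0854
finger_force: 0.0
clock: 9.05
position: [0.4266, 0.2534, 0.1934]
tool_rot: [3.14, 0.0, 2.513]
force: [1.9, 0.2, -0.1]
grip_width: 0.0853
finger_force: 0.0
clock: 9.25
position: [0.4108, 0.2968, 0.1525]
tool_rot: [3.14, -0.002, 2.519]
force: [0.5, 0.0, 0.7]
grip_width: 0.0856
finger_force: 0.0
tool d [-0.0051 -0.0029  0.1305] turn z 0.36 | pos [0.4108 0.2968 0.1525] rpy [ 1.799e+02 -1.000e-01  1.444e+02] t 9.2
[(0.6446, -0.0227, 0.0199, 0.061), (0.4882, 0.1505, 0.0197, 0.05), (0.4114, 0.2003, 0.0199, 0.05), (0.3992, 0.112, 0.02, 0.05)]
[(0.4133, 0.288, 0.0211, 0.048), (1.1228, 0.1752, 0.0084, 0.06), (0.4141, 0.194, 0.021, 0.048), (0.4892, 0.1436, 0.0214, 0.048), (0.4006, 0.1041, 0.0212, 0.048), (0.8051, 0.0019, 0.0061, 0.06), (0.645, -0.0278, 0.0206, 0.061), (0.913, -0.2081, 0.0151, 0.044)]
```

```bash
python3 -m creep '[[[-1,0,0,0.045,0,0,0],[-1,0,0,0.045,0,0,0],[-1,0,0,0.025,0,0,0],[-1,0,0,0.014,0,0,0],[0.3,0,0,0,0,0,0],[1,0,0,0,0,0,0],[1,0,0,0,0,0,0],[1,0,0,0,0,0,0],[1,0,0,0,0,0,0],[1,0,0,0,0,0,0]]]' 60; python3 -m creep '[[[1,0,0,-0.03,0,0,0],[1,0,0,-0.045,0,0,0],[1,0,0,-0.045,0,0,0],[1,-0.0379,-0.0182,-0.03,0,0,0],[1,-0.0379,-0.0182,-0.01,0,0,0],[1,-0.0379,-0.0182,0,0,0,0],[1,-0.0379,-0.0182,0,0,0,0],[1,-0.0379,-0.0182,0,0,0,0],[1,-0.0379,-0.0182,0,0,0,0],[1,-0.0379,-0.0182,0,0,0,0]]]'; python3 -m creep '[[[1,-0.0379,-0.0182,0,0,0,0],[1,0,0,0,0,0,0],[1,0,0,0,0,0,0]]]'; python3 - <<'E'
from m import *
to(.573,-.004,.127,144)
E
```

```text
clock: 10.35
position: [0.414, 0.292, 0.0261]
tool_rot: [3.139, 0.001, 2.513]
force: [-2.4, -1.2, 16.6]
grip_width: 0.0398
finger_force: 58.7
clock: 11.35
position: [0.5528, 0.032, 0.1847]
tool_rot: [3.14, 0.001, 2.513]
force: [0.7, 0.9, -0.9]
grip_width: 0.0397
finger_force: 62.0
clock: 11.65
position: [0.5721, -0.0043, 0.1841]
tool_rot: [3.141, 0.001, 2.511]
force: [0.1, 0.2, -0.6]
grip_width: 0.0402
finger_force: 62.0
tool d [-0.0005  0.0007  0.0571] turn z -0.13 | pos [ 0.5721 -0.0043  0.1841] rpy [180.    0.  143.9] t 11.7
```

```bash
python3 -m creep '[[[1,-0.0005,0,0.035,0,0,0],[1,0,0,0.022,0,0,0],[1,0,0,0,0,0,0],[-0.4,0,0,0,0,0,0],[-0.4,0,0,0,0,0,0],[-0.4,0,0,0,0,0,0],[-0.4,0,0,-0.035,0,0,0],[-0.4,0,0,-0.035,0,0,0],[-0.8,0.0413,0.0114,0,0,0,0],[-1,0.0413,0.0114,0,0,0,0]]]'; python3 -m creep '[[[-1,0.0413,0.0114,0,0,0,0],[-1,0.0413,0.0114,0,0,0,0],[-1,0.0413,0.0114,0,0,0,0],[-1,0.0413,0.0114,0,0,0,0],[-1,0,0,0.02,0,0,7.2],[-1,0,0,0.02,0,0,7.2],[-1,0,0,0.02,0,0,7.2],[-1,0,0,0.02,0,0,7.2],[-1,0,0,0.01,0,0,7.2],[-1,0,0,0,0,0,0]]]';python3 - <<'E'
from m import *
to(.4128,.197,.022,108); 
p=grab_frame("top"); print(grinders(p)); 
p=grab_frame("side"); print(grinders(p))
E
```

```text
clock: 12.65
position: [0.5191, 0.0636, 0.1979]
tool_rot: [3.139, 0.002, 2.511]
force: [1.1, 1.9, -0.2]
grip_width: 0.085
finger_force: 0.0
clock: 13.65
position: [0.4119, 0.1973, 0.1059]
tool_rot: [-3.141, 0.001, 1.882]
force: [-0.1, 0.8, -0.2]
grip_width: 0.0858
finger_force: 0.0
tool d [-0.0005  0.0008  0.0839] turn z -0.14 | pos [0.4119 0.1973 0.1059] rpy [-179.9    0.   107.9] t 13.7
[(0.6445, -0.0246, 0.0201, 0.062), (0.5721, -0.0013, 0.0196, 0.061), (0.4885, 0.1501, 0.0201, 0.05), (0.3993, 0.1119, 0.0201, 0.05)]
[(0.4144, 0.1941, 0.0219, 0.048), (0.4906, 0.1439, 0.0222, 0.048), (0.4001, 0.1064, 0.0217, 0.048), (0.8054, 0.0026, 0.0056, 0.06), (0.5724, -0.0067, 0.0212, 0.061), (0.6458, -0.0276, 0.0206, 0.061)]
```

```bash
python3 -m creep '[[[-1,0,0,0.045,0,0,0],[-1,0,0,0.025,0,0,0],[-1,0,0,0.014,0,0,0],[0.3,0,0,0,0,0,0],[1,0,0,0,0,0,0],[1,0,0,0,0,0,0],[1,0,0,0,0,0,0],[1,0,0,0,0,0,0],[1,0,0,0,0,0,0],[1,0,0,-0.03,0,0,0]]]' 60; python3 -m creep '[[[1,0,0,-0.045,0,0,0],[1,0,0,-0.045,0,0,0],[1,0,0,-0.045,0,0,0],[1,-0.0391,0.0141,-0.025,0,0,0],[1,-0.0391,0.0141,-0.02,0,0,0],[1,-0.0391,0.0141,0,0,0,0],[1,-0.0391,0.0141,0,0,0,0],[1,-0.0391,0.0141,0,0,0,0],[1,-0.0391,0.0141,0,0,0,0],[1,-0.0391,0.0141,0,0,0,0]]]'; python3 -m creep '[[[1,-0.0391,0.0141,0,0,0,0],[1,0,0,0,0,0,0],[1,0,0,0,0,0,0]]]'; python3 - <<'E'
from m import *
to(.617,-.0655,.127,108)
E
```

```text
clock: 14.75
position: [0.4115, 0.197, 0.0518]
tool_rot: [-3.139, 0.001, 1.885]
force: [0.8, -0.0, 0.4]
grip_width: 0.0402
finger_force: 61.9
clock: 15.75
position: [0.5914, -0.0339, 0.2335]
tool_rot: [3.14, -0.0, 1.885]
force: [0.4, 1.4, -0.3]
grip_width: 0.0401
finger_force: 62.1
clock: 16.05
position: [0.616, -0.0661, 0.2328]
tool_rot: [3.141, 0.0, 1.884]
force: [-0.1, 0.2, -1.1]
grip_width: 0.0405
finger_force: 62.1
tool d [0.0003 0.0011 0.1058] turn z -0.08 | pos [ 0.616  -0.0661  0.2328] rpy [180.    0.  107.9] t 16.1
```

```bash
python3 -m creep '[[[1,0,0.001,0.045,0,0,0],[1,0,0,0.04,0,0,0],[1,0,0,0.02,0,0,0],[1,0,0,0,0,0,0],[-0.4,0,0,0,0,0,0],[-0.4,0,0,0,0,0,0],[-0.4,0,0,0,0,0,0],[-0.4,0,0,-0.035,0,0,0],[-0.4,0,0,-0.045,0,0,0],[-0.4,0,0,-0.01,0,0,0]]]'; python3 -m creep '[[[-0.4,0.0403,-0.0093,0,0,0,0],[-0.8,0.0403,-0.0093,0,0,0,0],[-1,0.0403,-0.0093,0,0,0,0],[-1,0.0403,-0.0093,0,0,0,0],[-1,0.0403,-0.0093,0,0,0,0],[-1,0.0403,-0.0093,0,0,0,0],[-1,0,0,0.025,0,0,7.2],[-1,0,0,0.025,0,0,7.2],[-1,0,0,0.025,0,0,7.2],[-1,0,0,0.025,0,0,7.2]]]';python3 -m creep '[[[-1,0,0,0.02,0,0,7.2],[-1,0,0,0,0,0,0]]]'; python3 - <<'E'
from m import *
to(.4895,.147,.022,72); 
p=grab_frame("top"); print(grinders(p)); 
p=grab_frame("side"); print(grinders(p))
E
```

```text
clock: 17.05
position: [0.6189, -0.0656, 0.2228]
tool_rot: [3.135, 0.002, 1.884]
force: [0.3, -0.4, 0.3]
grip_width: 0.0595
finger_force: 0.0
clock: 18.05
position: [0.4896, 0.148, 0.1171]
tool_rot: [3.14, -0.001, 1.377]
force: [0.3, 1.8, 0.2]
grip_width: 0.0854
finger_force: 0.0
clock: 18.25
position: [0.4884, 0.1475, 0.0959]
tool_rot: [-3.14, 0.002, 1.254]
force: [-0.1, -0.1, 0.3]
grip_width: 0.0857
finger_force: 0.0
tool d [-0.      0.0013  0.0739] turn z -0.14 | pos [0.4884 0.1475 0.0959] rpy [-1.799e+02  1.000e-01  7.190e+01] t 18.2
[(0.6439, -0.0248, 0.0198, 0.061), (0.6163, -0.0615, 0.02, 0.061), (0.5713, -0.0012, 0.0197, 0.062), (0.3991, 0.1088, 0.0197, 0.05)]
[(1.1231, 0.1766, 0.0092, 0.061), (0.4914, 0.1436, 0.0218, 0.048), (0.4009, 0.1066, 0.0219, 0.048), (0.8048, 0.002, 0.0079, 0.06), (0.5712, -0.0065, 0.0228, 0.06), (0.6458, -0.0286, 0.0202, 0.061)]
```

```bash
python3 -m creep '[[[-1,0,0,0.045,0,0,0],[-1,0,0,0.018,0,0,0],[-1,0,0,0.01,0,0,0],[0.3,0,0,0,0,0,0],[1,0,0,0,0,0,0],[1,0,0,0,0,0,0],[1,0,0,0,0,0,0],[1,0,0,0,0,0,0],[1,0,0,0,0,0,0],[1,0,0,-0.03,0,0,0]]]' 60; python3 -m creep '[[[1,0,0,-0.045,0,0,0],[1,0,0,-0.045,0,0,0],[1,0,0,-0.04,0,0,0],[1,-0.0181,0.0327,0,0,0,0],[1,-0.0181,0.0327,0,0,0,0],[1,-0.0181,0.0327,0,0,0,0],[1,-0.0181,0.0327,0,0,0,0],[1,-0.0181,0.0327,0,0,0,0],[1,0,0,0,0,0,0],[1,0,0,0,0,0,0]]]';  python3 - <<'E'
from m import *
to(.617,.0105,.127,72)
E
```

```text
clock: 19.35
position: [0.4883, 0.1475, 0.0536]
tool_rot: [-3.139, 0.002, 1.257]
force: [-0.2, 0.3, -0.7]
grip_width: 0.0401
finger_force: 61.6
clock: 20.35
position: [0.6168, 0.0104, 0.1847]
tool_rot: [3.141, 0.0, 1.255]
force: [-0.5, 0.3, -1.0]
grip_width: 0.04
finger_force: 61.7
tool d [0.0002 0.0002 0.0577] turn z -0.09 | pos [0.6168 0.0104 0.1847] rpy [180.    0.   71.9] t 20.4
```

```bash
python3 -m creep '[[[1,0,0,0.035,0,0,0],[1,0,0,0.023,0,0,0],[1,0,0,0,0,0,0],[-0.4,0,0,0,0,0,0],[-0.4,0,0,0,0,0,0],[-0.4,0,0,0,0,0,0],[-0.4,0,0,-0.035,0,0,0],[-0.4,0,0,-0.04,0,0,0],[-0.6,0.0042,-0.0394,0,0,0,0],[-1,0.0042,-0.0394,0,0,0,0]]]'; python3 -m creep '[[[-1,0.0042,-0.0394,0,0,0,0],[-1,0.0042,-0.0394,0,0,0,0],[-1,0.0042,-0.0394,0,0,0,0],[-1,0.0042,-0.0394,0,0,0,0],[-1,0,0,0.025,0,0,7.2],[-1,0,0,0.025,0,0,7.2],[-1,0,0,0.025,0,0,7.2],[-1,0,0,0.02,0,0,7.2],[-1,0,0,0.01,0,0,7.2],[-1,0,0,0,0,0,0]]]'; python3 - <<'E'
from m import *
to(.4,.1085,.022,36); 
p=grab_frame("top"); print(grinders(p)); 
p=grab_frame("side"); print(grinders(p))
E
```

```text
clock: 21.35
position: [0.5443, 0.0434, 0.2028]
tool_rot: [3.139, -0.001, 1.255]
force: [0.5, 1.0, 0.7]
grip_width: 0.0803
finger_force: 0.0
clock: 22.35
position: [0.3996, 0.108, 0.0959]
tool_rot: [3.142, 0.001, 0.625]
force: [0.3, 0.6, 0.7]
grip_width: 0.0854
finger_force: 0.0
tool d [ 0.0006 -0.0002  0.0739] turn z -0.16 | pos [0.3996 0.108  0.0959] rpy [1.80e+02 1.00e-01 3.58e+01] t 22.4
[(0.6441, -0.0249, 0.0199, 0.061), (0.616, -0.0617, 0.0202, 0.061), (0.6159, 0.013, 0.0203, 0.061), (0.5723, -0.0013, 0.0195, 0.061)]
[(1.1216, 0.1769, 0.0109, 0.06), (0.3993, 0.1055, 0.0217, 0.048), (0.8055, 0.0042, 0.0072, 0.059), (0.6375, -0.0107, 0.0324, 0.06), (0.5734, -0.0081, 0.0226, 0.061), (0.9142, -0.2088, 0.0165, 0.044)]
```

```bash
python3 -m creep '[[[-1,0,0,0.045,0,0,0],[-1,0,0,0.018,0,0,0],[-1,0,0,0.01,0,0,0],[0.3,0,0,0,0,0,0],[1,0,0,0,0,0,0],[1,0,0,0,0,0,0],[1,0,0,0,0,0,0],[1,0,0,0,0,0,0],[1,0,0,0,0,0,0],[1,0,0,-0.03,0,0,0]]]' 60; python3 -m creep '[[[1,0,0,-0.045,0,0,0],[1,0,0,-0.045,0,0,0],[1,0.0078,0.0384,-0.04,0,0,0],[1,0.0078,0.0384,0,0,0,0],[1,0.0078,0.0384,0,0,0,0],[1,0.0078,0.0384,0,0,0,0],[1,0.0078,0.0384,0,0,0,0],[1,0.0078,0.0384,0,0,0,0],[1,0,0,0,0,0,0],[1,0,0,0,0,0,0]]]';  python3 - <<'E'
from m import *
to(.573,-.051,.127,36)
E
```

```text
clock: 23.45
position: [0.3992, 0.1079, 0.0529]
tool_rot: [-3.141, 0.002, 0.628]
force: [0.4, 0.4, -0.5]
grip_width: 0.0402
finger_force: 62.0
clock: 24.45
position: [0.5698, -0.0486, 0.1793]
tool_rot: [3.141, 0.0, 0.627]
force: [0.0, 0.2, -2.1]
grip_width: 0.0398
finger_force: 62.0
tool d [0.0012 0.0039 0.0523] turn z -0.07 | pos [ 0.5698 -0.0486  0.1793] rpy [180.    0.   35.9] t 24.4
```

```bash
python3 -m creep '[[[1,0.0012,0.0039,0.035,0,0,0],[1,0,0,0.018,0,0,0],[1,0,0,0,0,0,0],[1,0,0,0,0,0,0],[-0.4,0,0,0,0,0,0],[-0.4,0,0,0,0,0,0],[-0.4,0,0,0,0,0,0],[-0.4,0,0,-0.035,0,0,0],[-0.4,0,0,-0.045,0,0,0]]]'; python3 -m creep '[[[-0.6,-0.0293,0.0093,0,0,0,0],[-1,-0.0293,0.0093,0,0,0,0],[-1,-0.0293,0.0093,0,0,0,0],[-1,-0.0293,0.0093,0,0,0,0],[-1,0,0,0,0,0,8.4],[-1,0,0,0,0,0,8.4],[-1,0,0,0,0,0,8.4],[-1,0,0,0,0,0,0]]]'; python3 - <<'E'
from m import *
for c in("top","side"):
    p=grab_frame(c); save(p,c+"5.png"); X,n=cloud(p); print(c,grinders(p,X))
    im=p["image"].astype(int)
    o=outline_of(p,"lid_boss")[0]; print(o["confidence"],o["extent"])
    zz=X[o["region"]]; 
    # octagon by region mask projected to plate-top plane
    m=o["region"].astype(np.uint8); cs=max(cv2.findContours(m,cv2.RETR_EXTERNAL,cv2.CHAIN_APPROX_NONE)[0],key=cv2.contourArea)[:,0]
    H=np.array([at_z(p,n,q,.012)[:2] for q in cs]); 
    r=octfit(H,.067,.0685,[.438,-.297]); print("lid contour",r.x[:2].round(4),np.degrees(r.x[2]).round(2),r.fun/len(H))
    L=zz[(zz[:,2]>.004)&(zz[:,2]<.021)]; Hh=cv2.convexHull(L[:,:2].astype(np.float32))[:,0].astype(float)
    r=octfit(Hh,.0675,.0695,[.438,-.297]); print("lid hull",r.x[:2].round(4),np.degrees(r.x[2]).round(2),r.fun/len(Hh))
    F=X.reshape(-1,3); F=F[~np.isnan(F[:,0])]; d=F[:,:2]-[.605,-.0275]; B=F[(np.hypot(*d.T)<.1)&(np.hypot(*d.T)>.055)&(F[:,2]>.118)&(F[:,2]<.136)]
    r=octfit(B[:,:2],.072,.080,[.605,-.0275]); print("barrel",r.x[:2].round(4),np.degrees(r.x[2]).round(2),r.fun/len(B))
to(.438,-.298,.2,11);print(observe()["qpos"].round(2))
E
```

```text
clock: 25.35
position: [0.5723, -0.0504, 0.2062]
tool_rot: [-3.14, 0.003, 0.628]
force: [1.1, 0.3, 0.3]
grip_width: 0.0598
finger_force: 0.0
clock: 26.15
position: [0.5003, -0.1493, 0.2062]
tool_rot: [3.141, 0.0, 0.185]
force: [0.2, -0.8, 0.2]
grip_width: 0.0857
finger_force: 0.0
top [(0.645, -0.0249, 0.0199, 0.061), (0.6158, -0.0615, 0.0199, 0.061), (0.6157, 0.013, 0.0202, 0.062), (0.5736, -0.0468, 0.0202, 0.06), (0.5716, -0.0015, 0.02, 0.061)]
0.65 [302.0, 210.2, 60.8, 56.2]
lid contour [ 0.438 -0.297] -20.0 0.008000000000000002
lid hull [ 0.438 -0.297] -20.0 0.008
barrel [ 0.6042 -0.0243] 9.73 0.0006409914942060921
side [(1.1236, 0.1781, 0.0088, 0.061), (0.8048, 0.0033, 0.0057, 0.062), (0.64, -0.0095, 0.0327, 0.061), (0.5732, -0.0115, 0.03, 0.061), (0.9167, -0.2062, 0.0157, 0.044)]
0.71 [233.8, 366.9, 71.3, 62.9]
lid contour [ 0.4398 -0.3031] -36.45 0.0012732163372745334
lid hull [ 0.4392 -0.2996] -35.94 5.796941134096753e-05
barrel [ 0.606  -0.0305] 10.15 9.885740422997707e-05
tool d [-0.0895  0.1341  0.0062] turn z -0.01 | pos [ 0.5003 -0.1493  0.2062] rpy [-180.   -0.   11.] t 26.4
[-0.45  0.55  0.89  1.93 -0.53  0.92 -0.68]
```

```bash
python3 -m creep '[[[-1,-0.0224,0.0335,0,0,0,0],[-1,-0.0224,0.0335,0,0,0,0],[-1,-0.0224,0.0335,0,0,0,0],[-1,-0.0224,0.0335,0,0,0,0],[-1,0,0,0.04,0,0,2],[-1,0,0,0.04,0,0,0],[-1,0,0,0.04,0,0,0],[-1,0,0,0.03,0,0,0],[-1,0,0,0,0,0,0],[-1,0,0,0,0,0,0]]]' 60; python3 - <<'E'
from m import *
to(.438,-.297,.016,9);print(observe()["qpos"].round(2))
p=grab_frame("side"); cv2.imwrite("pics/s6.png",cv2.resize(p["image"][270:420,160:360,::-1],None,fx=3,fy=3))
E
```

```text
clock: 27.35
position: [0.4372, -0.2982, 0.0569]
tool_rot: [3.142, 0.0, 0.154]
force: [0.1, -0.7, 0.7]
grip_width: 0.0852
finger_force: 0.0
tool d [ 0.001  -0.0011  0.0409] turn z -0.18 | pos [ 0.4372 -0.2982  0.0569] rpy [180.    0.    8.8] t 27.4
[ 0.04  0.75  0.64  2.   -0.75  0.64 -0.23]
```

View pics/s6.png

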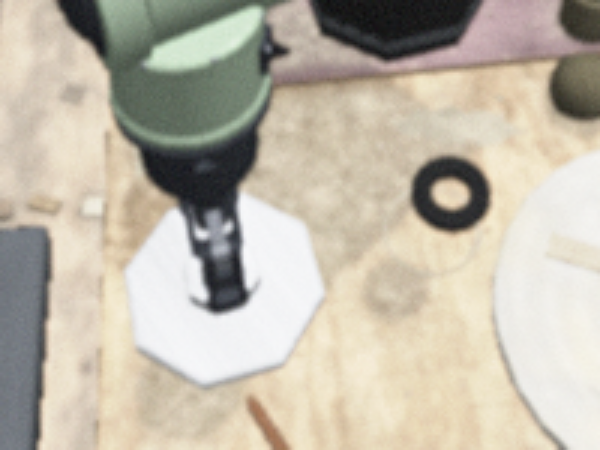

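The near finger lies over the boss, at about (222,285) in the crop, and squarely over the flat. I'll descend and grip.

```bash
python3 -m creep '[[[-1,0.001,-0.001,0.025,0,0,0],[-1,0,0,0.014,0,0,0],[-0.2,0,0,0,0,0,0],[0.4,0,0,0,0,0,0],[1,0,0,0,0,0,0],[1,0,0,0,0,0,0],[1,0,0,0,0,0,0],[1,0,0,0,0,0,0]]]' 80; python3 - <<'E'
from m import *
to(.438,-.297,.016,9)
E
```

```text
clock: 28.2
position: [0.4385, -0.2971, 0.0187]
tool_rot: [3.141, -0.001, 0.153]
force: [-3.4, 1.9, 17.5]
grip_width: 0.0495
finger_force: 80.1
tool d [-0.0005 -0.0002  0.0027] turn z -0.23 | pos [ 0.4385 -0.2971  0.0187] rpy [ 1.8e+02 -1.0e-01  8.8e+00] t 28.2
```

```bash
python3 -m creep '[[[1,0,0,-0.01,0,0,0],[1,0,0,-0.03,0,0,0],[1,0,0,-0.045,0,0,0],[1,0,0,-0.045,0,0,0],[1,0,0,-0.045,0,0,0],[1,0,0,-0.045,0,0,0],[1,0.0257,-0.0301,0,0,0,0],[1,0.0257,-0.0301,0,0,0,0],[1,0.0257,-0.0301,0,0,0,0],[1,0.0257,-0.0301,0,0,0,0]]]'; python3 -m creep '[[[1,0.0257,-0.0301,0,0,0,0],[1,0.0257,-0.0301,0,0,0,0],[1,0.0257,-0.0301,0,0,0,0],[1,0.0257,-0.0301,0,0,0,0],[1,0,0,0,0,0,0],[1,0,0,0,0,0,0],[1,0,0,0,0,0,0]]]'; python3 - <<'E'
from m import *
to(.605,-.0275,.2,10.2); s=observe(); print(s["grip_width"],s["force"])
for c in("top","side"):
    p=grab_frame(c); save(p,c+"7.png"); X,n=cloud(p); F=X.reshape(-1,3); F=F[~np.isnan(F[:,0])]
    d=np.hypot(*(F[:,:2]-[.605,-.0275]).T); zb=s["position"][2]-.0187+.012
    L=F[(d<.09)&(abs(F[:,2]-zb)<.008)]; L=L[np.hypot(*(L[:,:2]-s["position"][:2]).T)>.03]
    print(c,len(L),np.median(L,0))
    H=cv2.convexHull(L[:,:2].astype(np.float32))[:,0].astype(float)
    r=octfit(H,.0675,.0695,[.605,-.0275]); print("lid",r.x[:2].round(4),np.degrees(r.x[2]).round(2),r.fun/len(H))
E
```

```text
clock: 29.2
position: [0.5216, -0.1604, 0.2381]
tool_rot: [-3.141, -0.001, 0.153]
force: [1.1, 0.1, -3.0]
grip_width: 0.0488
finger_force: 84.7
clock: 29.9
position: [0.604, -0.0283, 0.2377]
tool_rot: [3.141, -0.0, 0.152]
force: [0.2, -0.1, -2.9]
grip_width: 0.0493
finger_force: 84.7
tool d [ 0.0011 -0.0006  0.0377] turn z -1.5 | pos [ 0.604  -0.0283  0.2377] rpy [180.   -0.    8.7] t 29.9
0.04930815953457443 [ 0.22233105 -0.13150515 -2.91283381]
top 22 [ 0.57937089 -0.08968192  0.22993072]
lid [ 0.6026 -0.0239] 10.71 0.0007734680282887438
side 1356 [ 0.59358866 -0.05506407  0.22965673]
lid [ 0.6049 -0.0323] 8.56 7.886814930301742e-05
```

```bash
python3 -m creep '[[[1,0.0012,-0.0011,0,0,0,-1.7],[1,0,0,0.03,0,0,0],[1,0,0,0.03,0,0,0],[1,0,0,0.02,0,0,0],[1,0,0,0.01,0,0,0],[1,0,0,0,0,0,0]]]'; python3 -m creep '[[[1,0,0,0.006,0,0,0],[1,0,0,0,0,0,0],[1,0,0,0,0,0,0]]]';python3 - <<'E'
from m import *
to(.605,-.0275,.1347,10.2); s=observe(); print(s["grip_width"],s["force"],s["moment"])
for c in("side",):
    p=grab_frame(c); X,n=cloud(p); F=X.reshape(-1,3); F=F[~np.isnan(F[:,0])]
    d=np.hypot(*(F[:,:2]-[.605,-.0275]).T); zb=s["position"][2]-.0187+.012
    cv2.imwrite("pics/s8.png",cv2.resize(p["image"][190:310,220:380,::-1],None,fx=4,fy=4))
E
```

```text
clock: 30.6
position: [0.6052, -0.0262, 0.1464]
tool_rot: [-3.142, 0.001, 0.183]
force: [-0.1, 0.0, -3.0]
grip_width: 0.0494
finger_force: 84.8
clock: 30.9
position: [0.6058, -0.026, 0.1416]
tool_rot: [3.142, -0.001, 0.183]
force: [-0.4, -0.8, -3.1]
grip_width: 0.0488
finger_force: 84.9
tool d [-0.0011  0.0013  0.0069] turn z 0.29 | pos [ 0.6058 -0.026   0.1416] rpy [180.   -0.   10.5] t 30.9
0.048796901524244735 [-0.37494163 -0.76148723 -3.06639537] [-0.0117757  -0.03992863  0.01239444]
```

View pics/s8.png

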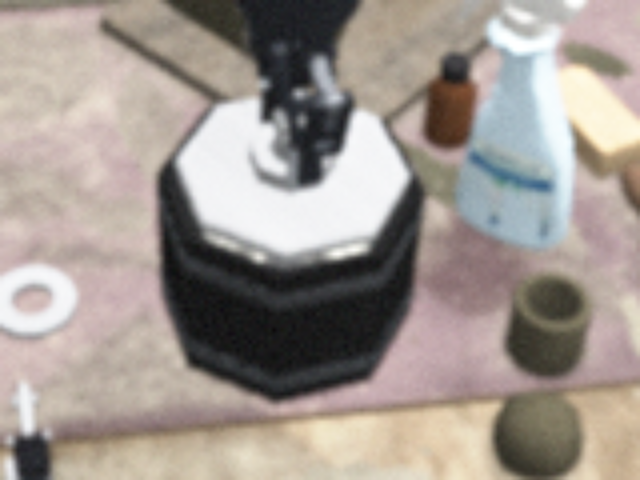

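The lid is within the rim and well aligned, with no contact force. I'll lower it to the ledge and release.

```bash
python3 -m creep '[[[1,-0.0005,0.001,0.004,0,0,0],[1,0,0,0.003,0,0,0],[1,0,0,0,0,0,0],[1,0,0,0,0,0,0]]]'; python3 -m creep '[[[0.2,0,0,0,0,0,0],[-0.2,0,0,0,0,0,0],[-0.5,0,0,0,0,0,0],[-0.5,0,0,0,0,0,0]]]'; python3 -m creep '[[[-0.5,0,0,-0.02,0,0,0],[-0.7,0,0,-0.045,0,0,0],[-1,0,0,-0.04,0,0,0],[-1,-0.02,0.04,0,0,0,0],[-1,-0.02,0.04,0,0,0,0],[-1,-0.02,0.04,0,0,0,0],[-1,-0.02,0.04,0,0,0,0],[-1,0,0,0,0,0,0]]]'; python3 - <<'E'
from m import *
for c in("top","side"):
    p=grab_frame(c); save(p,c+"9.png"); X,n=cloud(p); F=X.reshape(-1,3); F=F[~np.isnan(F[:,0])]
    d=np.hypot(*(F[:,:2]-[.605,-.0275]).T); L=F[(d<.064)&(d>.04)&(F[:,2]>.1)&(F[:,2]<.16)]
    A=np.c_[L[:,:2]-[.605,-.0275],np.ones(len(L))]; k=np.linalg.lstsq(A,L[:,2],rcond=None)[0]; print(c,"plane tilt deg",np.degrees(k[:2]).round(2),"z",k[2].round(4),len(L))
    R=F[(d<.1)&(d>.082)&(F[:,2]>.12)];
    W=X[outline_of(p,"lid_boss")[0]["region"]]; T=F[(d<.045)&(abs(F[:,2]-.144)<.004)]; print("boss",((T.max(0)+T.min(0))/2).round(4),np.ptp(T,axis=0).round(3))
    for th in("ring_centre","washer_centre"):
        for q in outline_of(p,th)[:3]:
            W=X[q["region"]]; W=W[(W[:,2]>.004)&(W[:,2]<.02)]
            if len(W)>20 and q["confidence"]>.3: print(" ",th,round(q["confidence"],2),ringfit(W[:,:2]),np.median(W,0).round(4))
to(.618,-.244,.1,10)
E
```

```text
clock: 31.35
position: [0.6054, -0.0272, 0.1348]
tool_rot: [-3.141, -0.001, 0.183]
force: [-5.9, 1.3, 12.3]
grip_width: 0.0488
finger_force: 86.8
clock: 31.75
position: [0.6054, -0.0271, 0.134]
tool_rot: [3.141, -0.0, 0.183]
force: [-0.3, 0.3, -0.2]
grip_width: 0.0635
finger_force: 0.0
clock: 32.55
position: [0.5531, -0.2052, 0.2399]
tool_rot: [3.139, -0.0, 0.175]
force: [-1.1, 0.4, 0.3]
grip_width: 0.0854
finger_force: 0.0
top plane tilt deg [-0.1   0.19] z 0.1274 884
boss [ 0.6045 -0.0242  0.1438] [0.052 0.05  0.007]
  washer_centre 0.4 (0.4351, -0.0034, 0.0281) [0.4486 0.0056 0.0082]
side plane tilt deg [-0.02 -0.04] z 0.127 430
boss [ 0.6246 -0.0296  0.1435] [0.015 0.036 0.005]
  ring_centre 0.6 (0.6192, -0.2464, 0.0317) [ 0.62   -0.2488  0.0088]
  washer_centre 0.56 (0.433, -0.012, 0.0298) [ 0.4325 -0.0143  0.0074]
tool d [0.0525 0.0566 0.139 ] turn z 0.57 | pos [ 0.5561 -0.198   0.239 ] rpy [-180.     0.    10.6] t 33.0
```

```bash
python3 -m creep '[[[-1,0.026,0.028,0.02,0,0,0],[-1,0.0265,0.0283,0.03,0,0,0],[-1,0,0,0.045,0,0,0],[-1,0,0,0.045,0,0,0],[-1,0,0,0.045,0,0,0],[-1,0,0,0.025,0,0,0],[-0.75,0,0,0.02,0,0,0],[-0.75,0,0,0,0,0,0],[-0.75,0,0,0,0,0,0]]]' 40; python3 - <<'E'
from m import *
to(.6185,-.2437,-.004,10); s=observe(); print(s["grip_width"],s["force"])
p=grab_frame("side"); cv2.imwrite("pics/s10.png",cv2.resize(p["image"][270:400,230:390,::-1],None,fx=4,fy=4))
E
```

```text
clock: 33.85
position: [0.618, -0.2449, 0.01]
tool_rot: [3.141, -0.001, 0.183]
force: [0.8, -0.6, 0.7]
grip_width: 0.0748
finger_force: 0.0
tool d [ 0.0007 -0.0011  0.014 ] turn z 0.49 | pos [ 0.618  -0.2449  0.01  ] rpy [180.   -0.   10.5] t 33.9
0.07478777507047002 [ 0.83590853 -0.57109534  0.73287747]
```

View pics/s10.png

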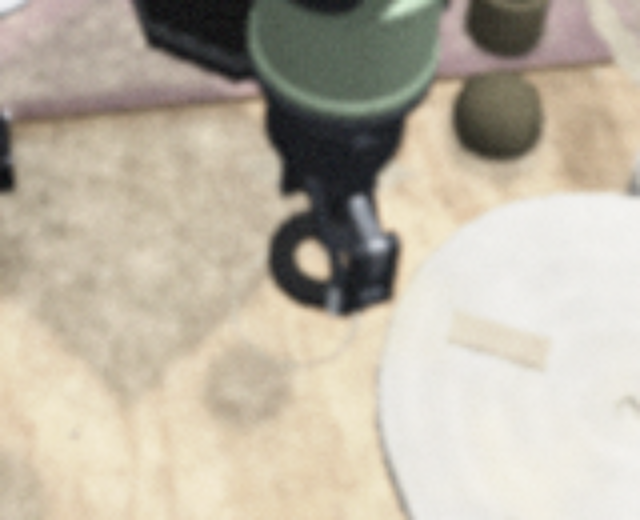

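```bash
python3 - <<'E'
from m import *
p=grab_frame("side"); s=observe(); R=Ro.from_euler("xyz",s["tool_rot"]).as_matrix()
K=np.array([[p["fx"],0,p["cx"]],[0,p["fy"],p["cy"]],[0,0,1.]])
rv=cv2.Rodrigues(np.array(p["R"]))[0]
pts=[s["position"]+R@np.array(a) for a in([0,.038,-.01],[0.011,.038,-.01],[-.011,.038,-.01],[0,.052,-.01],[.011,.052,-.01],[0,-.038,-.01])]+[np.array([.6192,-.2464,.01])]
u=cv2.projectPoints(np.array(pts),rv,np.array(p["t"],float),K,np.array([p["k1"],0,0,0]))[0][:,0]
print(((u-[230,270])*4).round())
E
```

```text
[[344. 299.]
 [362. 293.]
 [325. 304.]
 [353. 321.]
 [371. 315.]
 [297. 188.]
 [320. 254.]]
```

The projected finger lands at about (344,299), which matches the picture, so the alignment is good. I'll go down and close on the ring.

```bash
python3 -m creep '[[[-0.75,0.0007,-0.001,0.008,0,0,0],[-0.75,0,0,0.005,0,0,0],[-0.75,0,0,0,0,0,0]]]' 30;  python3 -m creep '[[[-0.4,0,0,0,0,0,0],[0,0,0,0,0,0,0],[0,0,0,0,0,0,0],[0,0,0,0,0,0,0]]]' 30; python3 -m creep '[[[0,0,0,-0.01,0,0,0],[0,0,0,-0.03,0,0,0],[0,0,0,-0.03,0,0,0],[0,0,0,-0.03,0,0,0]]]'; python3 - <<'E'
from m import *
s=observe(); print(s["position"],s["grip_width"],s["finger_force"])
for c in("top","side"):
    p=grab_frame(c); 
    for q in outline_of(p,"ring_centre")[:2]: print(c,q["confidence"],q["extent"])
cv2.imwrite("pics/s11.png",cv2.resize(p["image"][230:400,230:390,::-1],None,fx=3,fy=3))
E
```

```text
clock: 34.25
position: [0.6178, -0.2433, -0.0045]
tool_rot: [-3.141, 0.001, 0.183]
force: [0.3, -0.9, 0.2]
grip_width: 0.0745
finger_force: 0.0
clock: 34.65
position: [0.6181, -0.2438, -0.0037]
tool_rot: [3.141, -0.0, 0.183]
force: [-0.7, 0.3, 3.4]
grip_width: 0.0612
finger_force: 33.1
clock: 35.05
position: [0.6179, -0.2437, 0.0978]
tool_rot: [3.141, 0.0, 0.183]
force: [-0.2, -0.4, -0.9]
grip_width: 0.0614
finger_force: 33.1
[ 0.61790822 -0.24371827  0.09780715] 0.06135220217003957 33.09553638333455
side 0.61 [306.6, 311.1, 12.8, 28.0]
```

View pics/s11.png

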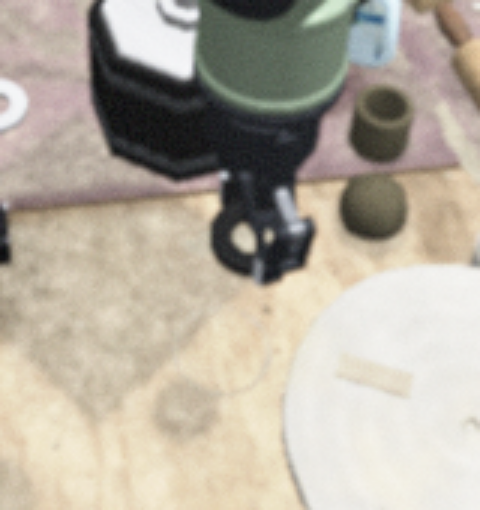

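```bash
python3 -m creep '[[[0,0,0,-0.04,0,0,0],[0,0,0,-0.04,0,0,0],[0,0.0044,-0.0358,-0.03,0,0,0],[0,0.0044,-0.0358,-0.01,0,0,0],[0,0.0044,-0.0358,0,0,0,0],[0,0.0044,-0.0358,0,0,0,0],[0,0.0044,-0.0358,0,0,0,0],[0,0.0044,-0.0358,0,0,0,0],[0,0,0,0,0,0,0],[0,0,0,0,0,0,0]]]'; python3 - <<'E'
from m import *
s=observe(); print(s["grip_width"],s["finger_force"]); to(.605,-.0275,.1403,10)
E
```

```text
clock: 36.25
position: [0.6047, -0.0268, 0.2153]
tool_rot: [3.142, 0.001, 0.185]
force: [-0.4, -0.6, -0.8]
grip_width: 0.0617
finger_force: 33.6
0.06170128909822739 33.62221809918992
tool d [0.0003 0.0008 0.075 ] turn z 0.58 | pos [ 0.6047 -0.0268  0.2153] rpy [1.80e+02 1.00e-01 1.06e+01] t 36.2
```

```bash
python3 -m creep '[[[0,0.0003,0.0008,0.02,0,0,0],[0,0,0,0.02,0,0,0],[0,0,0,0.02,0,0,0],[0,0,0,0.01,0,0,0],[0,0,0,0.004,0,0,0],[0,0,0,0,0,0,0]]]'; python3 -m creep '[[[-0.75,0,0,0,0,0,0],[-0.75,0,0,0,0,0,0],[-0.75,0,0,0,0,0,0]]]'; python3 -m creep '[[[-0.75,0,0,-0.02,0,0,0],[-0.75,0,0,-0.04,0,0,0],[-0.75,0,0,-0.03,0,0,0],[-1,-0.045,0.02,0,0,0,0],[-1,-0.045,0.02,0,0,0,0],[-1,-0.045,0.02,0,0,0,0],[-1,0,0,0,0,0,0]]]'; python3 - <<'E'
from m import *
for c in("top","side"):
    p=grab_frame(c); X,n=cloud(p); F=X.reshape(-1,3); F=F[~np.isnan(F[:,0])]
    im=p["image"].astype(int); dark=(im.max(2)<90)
    d=np.hypot(X[...,0]-.605,X[...,1]+.0275); T=X[(d<.05)&(X[...,2]>.148)&(X[...,2]<.164)]
    print(c,len(T),ringfit(T[:,:2]),np.median(T,0).round(4))
    for q in outline_of(p,"washer_centre")[:1]:
        W=X[q["region"]]; W=W[(W[:,2]>.002)&(W[:,2]<.02)]; print(" washer",round(q["confidence"],2),ringfit(W[:,:2]),np.median(W,0).round(4))
to(.432,-.0075,.1,10)
cv2.imwrite("pics/s12.png",cv2.resize(p["image"][190:300,220:380,::-1],None,fx=4,fy=4))
E
```

```text
clock: 36.85
position: [0.6053, -0.029, 0.142]
tool_rot: [3.141, 0.0, 0.182]
force: [-0.5, -0.6, 0.0]
grip_width: 0.0613
finger_force: 33.6
clock: 37.15
position: [0.6057, -0.0283, 0.1426]
tool_rot: [3.142, -0.001, 0.183]
force: [0.5, -0.5, -0.5]
grip_width: 0.0748
finger_force: 0.0
clock: 37.85
position: [0.4792, -0.1151, 0.2328]
tool_rot: [-3.14, -0.0, 0.177]
force: [1.4, 0.5, 0.0]
grip_width: 0.0857
finger_force: 0.0
top 285 (0.6049, -0.0262, 0.032) [ 0.6025 -0.0262  0.1528]
 washer 0.66 (0.4323, -0.0033, 0.0279) [ 4.38e-01 -4.00e-04  9.00e-03]
side 295 (0.6062, -0.032, 0.0329) [ 0.6046 -0.0391  0.1528]
 washer 0.75 (0.4336, -0.0103, 0.0311) [ 0.4334 -0.0143  0.0074]
tool d [-0.0326 -0.1117  0.1322] turn z 0.54 | pos [ 0.4844 -0.1114  0.2323] rpy [180.   -0.   10.5] t 38.0
```

View pics/s12.png

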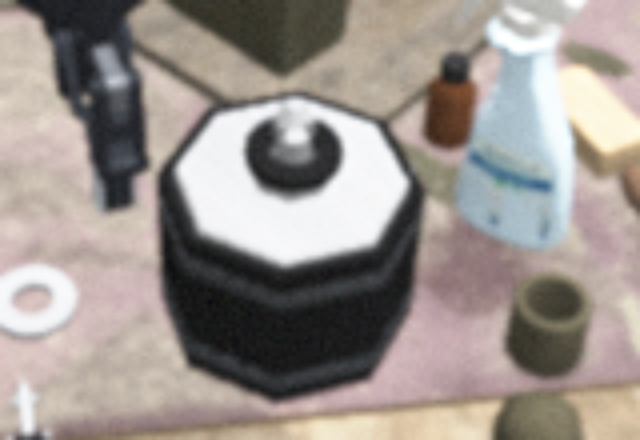

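```bash
python3 -m creep '[[[-0.75,-0.0107,-0.0372,0.02,0,0,0],[-0.75,-0.0107,-0.0372,0.03,0,0,0],[-0.75,-0.0107,-0.0372,0.03,0,0,0],[-0.75,0,0,0.045,0,0,0],[-0.75,0,0,0.045,0,0,0],[-0.75,0,0,0.035,0,0,0],[-0.75,0,0,0.015,0,0,0],[-0.75,0,0,0,0,0,0],[-0.75,0,0,0,0,0,0]]]' 40; python3 - <<'E'
from m import *
s=observe(); print(s["grip_width"],s["force"]); to(.4325,-.0077,-.004,10)
p=grab_frame("side")
for q in outline_of(p,"washer_centre")[:1]: print(q["extent"])
cv2.imwrite("pics/s13.png",cv2.resize(p["image"][210:320,180:320,::-1],None,fx=4,fy=4))
E
```

```text
clock: 38.95
position: [0.4321, -0.008, 0.0122]
tool_rot: [3.141, 0.0, 0.183]
force: [0.6, -0.4, -0.3]
grip_width: 0.0753
finger_force: 0.0
0.07527806198880807 [ 0.56831677 -0.44979199 -0.2551264 ]
tool d [ 0.0004 -0.0002  0.0162] turn z 0.48 | pos [ 0.4321 -0.008   0.0122] rpy [180.    0.   10.5] t 39.0
[332.4, 214.8, 12.3, 23.3]
```

View pics/s13.png

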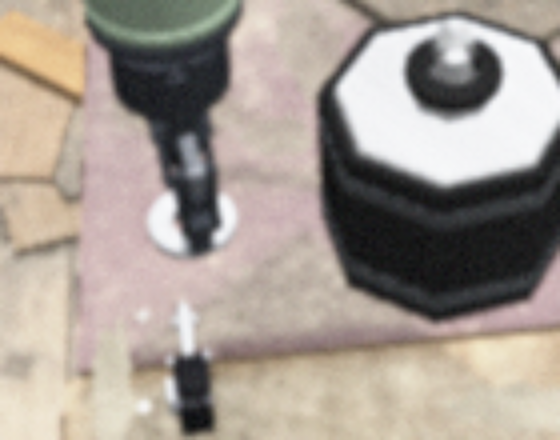

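The finger is centred over the washer (crop 193,222). I'll go down and grip.

```bash
python3 -m creep '[[[-0.75,0.0004,0,0.01,0,0,0],[-0.75,0,0,0.006,0,0,0],[-0.75,0,0,0,0,0,0],[-0.4,0,0,0,0,0,0],[0,0,0,0,0,0,0],[0,0,0,0,0,0,0],[0,0,0,0,0,0,0]]]' 40;  python3 -m creep '[[[0,0,0,-0.01,0,0,0],[0,0,0,-0.03,0,0,0],[0,0,0,-0.04,0,0,0],[0,0,0,-0.04,0,0,0],[0,0,0,-0.04,0,0,0],[0,0,0,-0.04,0,0,0],[0,0,0,-0.03,0,0,0],[0,0,0,0,0,0,0]]]'; python3 - <<'E'
from m import *
s=observe(); print(s["position"],s["grip_width"],s["finger_force"]); to(.605,-.0275,.23,10)
p=grab_frame("side"); X,n=cloud(p)
for q in outline_of(p,"washer_centre")[:2]:
    W=X[q["region"]]; print(q["confidence"],q["extent"],np.nanmedian(W,0).round(3))
E
```

```text
clock: 39.75
position: [0.4323, -0.0079, -0.0031]
tool_rot: [-3.141, -0.001, 0.183]
force: [-3.1, 0.4, 18.9]
grip_width: 0.058
finger_force: 38.5
clock: 40.55
position: [0.4332, -0.0078, 0.229]
tool_rot: [-3.14, -0.004, 0.183]
force: [1.2, 1.3, -1.7]
grip_width: 0.0577
finger_force: 43.4
[ 0.43318692 -0.00782667  0.22903434] 0.05767786752323567 43.42567501589656
tool d [ 0.1654  0.0506 -0.0003] turn z 0.49 | pos [ 0.4332 -0.0078  0.229 ] rpy [-179.9   -0.3   10.5] t 40.5
0.53 [223.8, 202.8, 26.0, 16.4] [ 0.42  -0.017  0.239]
0.38 [331.9, 215.9, 10.9, 21.1] [0.751 0.115 0.046]
```

```bash
python3 -m creep '[[[0,0.033,0.0101,0,0,0,0],[0,0.033,0.0101,0,0,0,0],[0,0.033,0.0101,0,0,0,0],[0,0.033,0.0101,0,0,0,0],[0,0.0328,0.0101,0,0,0,0],[0,0,0,0,0,0,0],[0,0,0,0,0,0,0],[0,0,0,0,0,0,0]]]'; python3 - <<'E'
from m import *
s=observe(); print(s["grip_width"]); to(.605,-.0275,.1509,10)
for c in("side","top"):
    p=grab_frame(c); X,n=cloud(p); d=np.hypot(X[...,0]-.605,X[...,1]+.03)
    im=p["image"]; T=X[(d<.045)&(abs(X[...,2]-s["position"][2]-.012)<.006)&(im.min(2)>140)]
    print(c,len(T)); 
    if len(T)>10: print(ringfit(T[:,:2]),T.min(0).round(4),T.max(0).round(4))
cv2.imwrite("pics/s14.png",cv2.resize(p["image"],None,fx=1,fy=1))
E
```

```text
clock: 41.45
position: [0.6023, -0.0278, 0.2253]
tool_rot: [-3.141, 0.002, 0.182]
force: [-0.4, 0.2, -0.9]
grip_width: 0.0574
finger_force: 43.4
0.057381342032267586
tool d [0.0029 0.0002 0.0744] turn z 0.43 | pos [ 0.6023 -0.0278  0.2253] rpy [-1.80e+02  1.00e-01  1.04e+01] t 41.5
side 142
(0.6009, -0.0307, 0.0317) [ 0.5748 -0.062   0.2318] [0.6307 0.0009 0.2423]
top 0
```

```bash
python3 -m creep '[[[0,0.0038,0,0.015,0,0,0],[0,0,0,0.02,0,0,0],[0,0,0,0.02,0,0,0],[0,0,0,0.01,0,0,0],[0,0,0,0.007,0,0,0],[0,0,0,0,0,0,0]]]'; python3 -m creep '[[[-0.75,0,0,0,0,0,0],[-0.75,0,0,0,0,0,0],[-0.75,0,0,0,0,0,0]]]'; python3 -m creep '[[[-0.75,0,0,-0.02,0,0,0],[-0.75,0,0,-0.04,0,0,0],[-0.75,0,0,-0.03,0,0,0],[-1,-0.045,0,0,0,0,0],[-1,-0.045,0,0,0,0,0],[-1,-0.045,0,0,0,0,0],[-1,0,0,0,0,0,0]]]'; python3 - <<'E'
from m import *
for c in("top","side"):
    p=grab_frame(c); X,n=cloud(p)
    d=np.hypot(X[...,0]-.605,X[...,1]+.0275); T=X[(d<.05)&(X[...,2]>.158)&(X[...,2]<.17)]
    print(c,len(T),ringfit(T[:,:2]),np.median(T,0).round(4))
    o=outline_of(p,"pin_grip")
    for q in o[:2]:
        W=X[q["region"]]; W=W[~np.isnan(W[:,0])]; h=W[(W[:,2]>.042)&(W[:,2]<.06)]; print(" pin",round(q["confidence"],2),q["extent"],len(h),h.min(0).round(4),h.max(0).round(4), cv2.minAreaRect(h[:,:2].astype(np.float32)))
    # shank: bright pixels near pin, project at z=.018
    cand=[(v,u) for v in range(X.shape[0]) for u in range(X.shape[1]) if abs(X[v,u,0]-.428)<.03 and -.135<X[v,u,1]<-.075 and X[v,u,2]>.010]
    P=np.array([X[v,u] for v,u in cand]); print(" shank",len(P)); 
    for b in np.arange(-.13,-.075,.01):
        k=P[abs(P[:,1]-b)<.005]; 
        if len(k): print("  ",b.round(3),len(k),k.mean(0).round(4))
    for nm,z in(("pin_grip",.026),("pin_middle",.014)):
        for q in tip_of(p,nm)[:1]: print(" ",nm,at_z(p,n,q["position"],z).round(4),round(q["confidence"],2),q["position"])
cv2.imwrite("pics/s15.png",cv2.resize(p["image"][190:320,200:370,::-1],None,fx=4,fy=4))
to(.43,-.165,.1,10)
E
```

```text
clock: 42.15
position: [0.6068, -0.0268, 0.1534]
tool_rot: [-3.141, 0.001, 0.183]
force: [-3.3, -1.8, -2.1]
grip_width: 0.0571
finger_force: 43.9
clock: 42.45
position: [0.6075, -0.0268, 0.1547]
tool_rot: [3.142, -0.001, 0.183]
force: [-0.1, -0.2, 0.5]
grip_width: 0.0748
finger_force: 0.0
clock: 43.15
position: [0.4698, -0.0524, 0.2442]
tool_rot: [-3.138, 0.001, 0.18]
force: [1.7, 0.4, 0.5]
grip_width: 0.0853
finger_force: 0.0
top 222 (0.6051, -0.0257, 0.0313) [ 0.608  -0.0226  0.163 ]
 shank 308
   -0.12 3 [ 0.4558 -0.1162  0.5908]
   -0.11 25 [ 0.4481 -0.1091  0.6032]
   -0.1 61 [ 0.4408 -0.0997  0.6164]
   -0.09 80 [ 0.4407 -0.0896  0.6367]
   -0.08 139 [ 0.4329 -0.0796  0.6426]
  pin_middle [0.7711 0.0445 0.014 ] 0.42 [278.0, 162.9]
side 252 (0.6081, -0.0295, 0.0307) [ 0.6051 -0.0364  0.162 ]
 pin 0.65 [228.4, 303.5, 9.0, 29.8] 100 [ 0.4211 -0.1809  0.042 ] [ 0.4426 -0.1496  0.0513] ((0.4312364161014557, -0.16503092646598816), (0.02207217738032341, 0.029230428859591484), 7.797398090362549)
 shank 3220
   -0.13 9 [ 0.4309 -0.129   0.0154]
   -0.12 33 [ 0.4465 -0.1172  0.3727]
   -0.11 493 [ 0.4479 -0.1095  0.5644]
   -0.1 737 [ 0.4401 -0.0999  0.5656]
   -0.09 950 [ 0.4371 -0.09    0.551 ]
   -0.08 998 [ 0.4236 -0.08    0.5622]
  pin_grip [0.6351 0.1261 0.026 ] 0.59 [293.2, 219.7]
  pin_middle [ 0.4273 -0.1136  0.014 ] 0.82 [226.0, 294.3]
tool d [-0.0647  0.1033  0.1441] turn z 0.49 | pos [ 0.4748 -0.0516  0.244 ] rpy [180.    0.   10.5] t 43.5
```

View pics/s15.png

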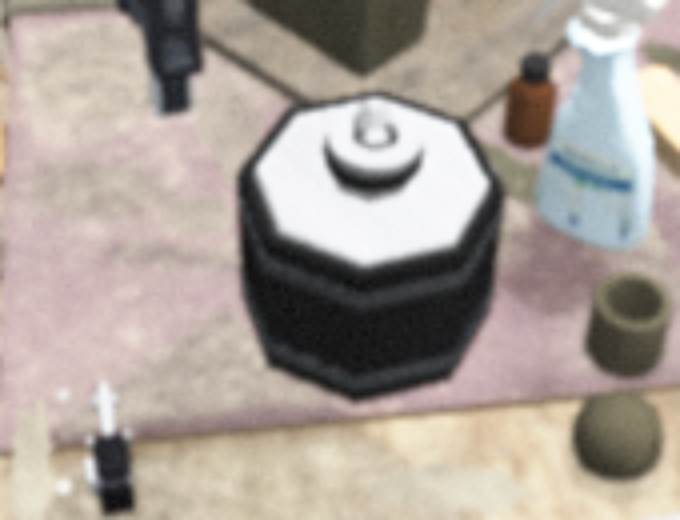

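```bash
python3 - <<'E'
from m import *
p=grab_frame("side"); save(p,"side16.png"); X,n=cloud(p)
K=np.array([[p["fx"],0,p["cx"]],[0,p["fy"],p["cy"]],[0,0,1.]])
u=cv2.projectPoints(np.array([[.606,-.0303,.172]]),cv2.Rodrigues(np.array(p["R"]))[0],np.array(p["t"],float),K,np.array([p["k1"],0,0,0]))[0].ravel(); print("side slot px",u)
c=lambda a,u:cv2.resize(a[int(u[1])-12:int(u[1])+13,int(u[0])-12:int(u[0])+13],(390,390),interpolation=cv2.INTER_CUBIC)
ims=[c(cv2.imread("pics/side0.png"),u),c(cv2.imread("pics/side16.png"),u)]
cv2.imwrite("pics/rod.png",np.hstack(ims))
v,w=int(u[1]),int(u[0])
print((X[v-8:v+9,w-6:w+7,1]*1000).round(0)); print((X[v-8:v+9,w-6:w+7,2]*1000).round(0))
E
```

```text
side slot px [292.99637156 220.68551972]
[[173. 173. 172. 171. 174. 172. 173. 171.  53. 170. 172. 167. 168.]
 [170. 169. 169.  49.  49.  53.  51.  49.  48.  50.  51.  45. 165.]
 [ 48.  46.  46.  46.  44.  47.  48.  44.  47.  47.  44.  46.  45.]
 [ 43.  45.  nan  46.  39.  41.  41. -27. -27.  40.  36.  42.  40.]
 [ 38.  35.   0.  -3.  -3. -27. -30. -29. -31. -30. -21.  -4.  -6.]
 [ -5.  -5.  -8.  -6. -27. -31. -33. -34. -33. -33. -30.  -5. -11.]
 [ -8.  -8. -25. -28. -31. -34. -36. -35. -33. -34. -34. -29. -11.]
 [-11. -11. -23. -29. -32. -36. -37. -35. -39. -35. -35. -32. -14.]
 [-15. -17. -21. -31. -36. -36. -37. -39. -39. -38. -36. -35. -36.]
 [-19. -19. -24. -36. -38. -37. -40. -37. -39. -40. -36. -36. -37.]
 [-22. -21. -21. -33. -40. -38. -27. -29. -26. -28. -31. -35. -37.]
 [-26. -25. -19. -37. -39. -37. -30. -33. -31. -31. -31. -35. -36.]
 [-29. -30. -20. -32. -40. -40. -35. -34. -34. -37. -37. -36. -23.]
 [-33. -33.  nan -34. -40. -39. -39. -37. -40. -39. -38. -34. -23.]
 [-37. -39. -36. -36. -39. -38. -40. -39. -40. -40. -37. -32. -22.]
 [-41. -42. -42. -41. -42. -41. -42. -4
[... 554 characters left out ...]
84. 184. 178. 162.]
 [161. 161. 173. 178. 180. 184. 184. 182. 185. 181. 181. 178. 161.]
 [162. 163. 167. 176. 181. 180. 181. 182. 182. 181. 179. 177. 178.]
 [162. 162. 166. 177. 179. 177. 180. 177. 179. 179. 175. 175. 176.]
 [161. 160. 160. 171. 177. 176. 164. 166. 163. 165. 168. 171. 172.]
 [161. 161. 155. 172. 173. 171. 164. 166. 165. 164. 164. 168. 168.]
 [162. 162. 152. 163. 171. 171. 166. 164. 164. 166. 166. 165. 152.]
 [162. 161.  nan 162. 167. 167. 165. 163. 166. 165. 163. 160. 148.]
 [162. 164. 161. 161. 163. 161. 163. 163. 163. 163. 159. 155. 144.]
 [163. 163. 163. 162. 162. 161. 162. 161. 161. 155. 155. 162. 162.]
 [161. 161. 164. 160. 161. 160. 163. 162. 163. 161. 161. 161.  nan]]
```

View pics/rod.png

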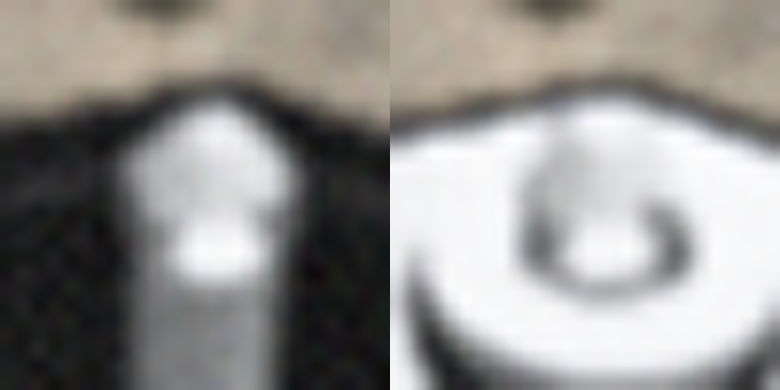

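The slot's bright floor faces the side camera, slightly right of the rod's centre. That confirms the slot lies at azimuth ≈100° (barrel yaw ≈10.2°), and both ring and washer are on. Next I turn the tool to the pin's yaw.

```bash
python3 -m creep '[[[-0.6,0,0,0,0,0,-8.5],[-0.6,0,0,0,0,0,-8.5],[-0.6,0,0,0,0,0,-8.5],[-0.6,0,0,0,0,0,-8.5],[-0.6,0,0,0,0,0,-8.5],[-0.6,0,0,0,0,0,-8.5],[-0.6,0,0,0,0,0,-8.5],[-0.6,0,0,0,0,0,-8.5],[-0.6,0,0,0,0,0,-8.5],[-0.6,0,0,0,0,0,-8.5]]]'; python3 -m creep '[[[-0.6,0,0,0,0,0,-1.5],[-0.6,0,0,0,0,0,0]]]'; python3 - <<'E'
from m import *
to(.4297,-.1625,.1,97); print(observe()["qpos"].round(2))
p=grab_frame("top"); X,n=cloud(p)
for q in outline_of(p,"pin_grip")[:2]: print(round(q["confidence"],2),q["extent"])
# bright/dark pixels in pin area, height>.008
m=(abs(X[...,0]-.43)<.03)&(X[...,1]>-.19)&(X[...,1]<-.07)&(X[...,2]>.010)&(X[...,2]<.06)
P=X[m]; h=P[P[:,2]>.042]; print("handle",cv2.minAreaRect(h[:,:2].astype(np.float32)),len(h),h.mean(0)); s=P[P[:,1]>-.125]; print("shank",len(s),np.polyfit(s[:,1],s[:,0],1),s.mean(0))
E
```

```text
clock: 44.6
position: [0.4745, -0.0516, 0.2439]
tool_rot: [-3.141, 0.0, 1.672]
force: [0.6, -0.1, 0.4]
grip_width: 0.0679
finger_force: 0.0
clock: 44.8
position: [0.4744, -0.0517, 0.244]
tool_rot: [-3.141, 0.0, 1.689]
force: [-0.3, 0.0, -0.8]
grip_width: 0.0684
finger_force: 0.0
tool d [-0.1047 -0.0575  0.144 ] turn z -0.21 | pos [ 0.4744 -0.0517  0.244 ] rpy [-180.     0.    96.8] t 44.8
[-0.51  0.32  0.62  1.98 -0.23  0.91  0.35]
0.65 [304.9, 205.9, 15.9, 17.2]
handle ((0.0, 0.0), (0.0, 0.0), 0.0) 0 [nan nan nan]<stdin>:7: RuntimeWarning: Mean of empty slice.
  ret = um.true_divide(
Traceback (most recent call last):
TypeError: expected non-empty vector for x
```

```bash
python3 - <<'E'
import numpy as np,cv2
for c in("top","side"):
    X=np.load(f"pics/{c}.npz")["X"]
    m=(abs(X[...,0]-.43)<.03)&(X[...,1]>-.19)&(X[...,1]<-.07)&(X[...,2]>.010)&(X[...,2]<.06)
    P=X[m]; h=P[P[:,2]>.042]; print(c,"handle",cv2.minAreaRect(h[:,:2].astype(np.float32)),len(h),h.mean(0).round(4)); s=P[(P[:,1]>-.118)]; print("shank",len(s),np.degrees(np.polyfit(s[:,1],s[:,0],1)),s.mean(0).round(4),s.max(0).round(4)); print("line handle->shank yaw",90+np.degrees(np.arctan2(h[:,0].mean()-s[:,0].mean(),s[:,1].mean()-h[:,1].mean())))
E
python3 -m creep '[[[-0.6,-0.035,-0.019,0.02,0,0,0],[-0.6,-0.035,-0.019,0.03,0,0,0],[-0.6,-0.0347,-0.0195,0.045,0,0,0],[-0.6,0,0,0.045,0,0,0],[-0.6,0,0,0.03,0,0,0],[-0.6,0,0,0,0,0,0]]]' 40
```

```text
top handle ((0.4288809299468994, -0.15951237082481384), (0.027647564187645912, 0.021729392930865288), 89.73199462890625) 66 [ 0.4286 -0.1593  0.0484]
shank 28 [-3.62219947 23.97292446] [ 0.4246 -0.098   0.0178] [ 0.4305 -0.0837  0.0255]
line handle->shank yaw 93.75812323501172
side handle ((0.4314039945602417, -0.1664026975631714), (0.022035952657461166, 0.028612416237592697), 7.758552074432373) 101 [ 0.4319 -0.1675  0.0476]
shank 36 [-1.4345343  24.31424309] [ 0.4269 -0.103   0.0155] [ 0.4352 -0.0896  0.019 ]
line handle->shank yaw 94.41641076734177
clock: 45.5
position: [0.4306, -0.1562, 0.0789]
tool_rot: [-3.136, -0.001, 1.69]
force: [-0.5, -0.1, 0.6]
grip_width: 0.0683
finger_force: 0.0
```

```bash
python3 -m creep '[[[-0.6,0,0,0,0,0,1.8],[-0.6,0,0,0,0,0,0]]]'; python3 - <<'E'
from m import *
to(.4301,-.163,.007,95)
p=grab_frame("side"); cv2.imwrite("pics/s17.png",cv2.resize(p["image"][250:340,170:290,::-1],None,fx=5,fy=5))
E
```

```text
clock: 45.7
position: [0.4334, -0.1563, 0.0831]
tool_rot: [3.14, 0.001, 1.659]
force: [0.2, 0.2, 0.3]
grip_width: 0.0683
finger_force: 0.0
tool d [-0.0063 -0.004   0.0761] turn z 0.04 | pos [ 0.4334 -0.1563  0.0831] rpy [179.9   0.   95. ] t 45.7
```

View pics/s17.png

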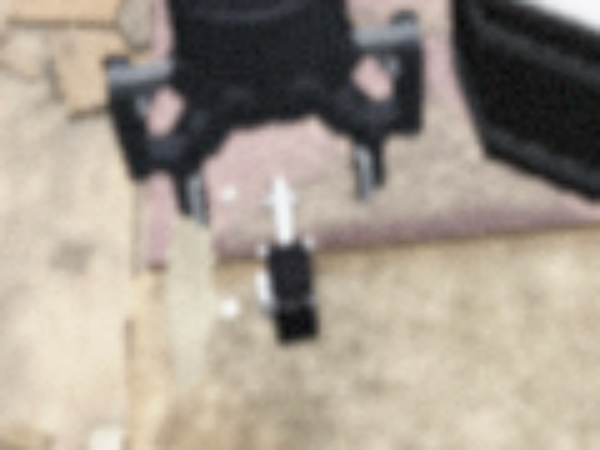

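The fingers straddle the handle (290,290), and the button shows on the left at (264,288). I'll go down and squeeze.

```bash
python3 -m creep '[[[-0.6,-0.0063,-0.004,0.02,0,0,0],[-0.6,0,0,0.025,0,0,0],[-0.6,0,0,0.02,0,0,0],[-0.6,0,0,0.011,0,0,0],[-0.3,0,0,0,0,0,0],[0,0,0,0,0,0,0]]]' 40; python3 -m creep '[[[0.3,0,0,0,0,0,0],[0.6,0,0,0,0,0,0],[1,0,0,0,0,0,0],[1,0,0,0,0,0,0],[1,0,0,0,0,0,0],[1,0,0,0,0,0,0]]]' 40; python3 - <<'E'
from m import *
s=observe();print(s["grip_width"],s["finger_force"]);to(.4301,-.163,.007,95)
E
```

```text
clock: 46.35
position: [0.4296, -0.163, 0.0065]
tool_rot: [3.141, 0.0, 1.661]
force: [0.5, -0.5, 0.6]
grip_width: 0.0435
finger_force: 0.0
clock: 46.95
position: [0.4302, -0.163, 0.0067]
tool_rot: [3.139, 0.001, 1.661]
force: [1.0, 0.7, 13.7]
grip_width: 0.0216
finger_force: 41.1
0.02159344059425506 41.09847575426102
tool d [-0.     -0.0001 -0.0003] turn z 0.19 | pos [ 0.4302 -0.163   0.0067] rpy [179.9   0.   95.2] t 47.0
```

```bash
python3 -m creep '[[[1,0,0,-0.01,0,0,0],[1,0,0,-0.03,0,0,-2.5],[1,0,0,-0.04,0,0,-2.5],[1,0,0,-0.04,0,0,0],[1,0,0,-0.0385,0,0,0],[1,-0.0003,0.0392,0,0,0,0],[1,-0.0003,0.0392,0,0,0,0],[1,-0.0003,0.0392,0,0,0,0],[1,-0.0003,0.0392,0,0,0,0],[1,-0.0003,0.0392,0,0,0,0]]]'; python3 -m creep '[[[1,0,0,0,0,0,0],[1,0,0,0,0,0,0],[1,0,0,0,0,0,0]]]'; python3 - <<'E'
from m import *
s=observe();print(s["grip_width"],s["finger_force"]);to(.6234,-.1299,.1645,100.2)
for c in("top","side"):
    p=grab_frame(c); X,n=cloud(p); P=X.reshape(-1,3)
    ax=np.array([np.cos(np.radians(100.2)),np.sin(np.radians(100.2))]); d=P[:,:2]-s["position"][:2]; a=d@ax; b=d@np.array([ax[1],-ax[0]])
    k=(a>.042)&(a<.076)&(abs(b)<.02)&(abs(P[:,2]-.172)<.015); print(c,k.sum())
    for q in(.045,.055,.065,.073): 
        j=k&(abs(a-q)<.005); print("  along",q,j.sum(),"side off",b[j].mean().round(4),"z",P[j,2].mean().round(4),P[j,2].max().round(4) if j.any() else 0)
    g=(abs(a-.103)<.03)&(abs(b)<.03)&(P[:,2]>.167)&(P[:,2]<.195); print("  rod along",a[g].mean().round(4),"off",b[g].mean().round(4),"mid",((b[g].max()+b[g].min())/2).round(4))
cv2.imwrite("pics/s18.png",cv2.resize(p["image"][180:280,240:370,::-1],None,fx=5,fy=5))
E
```

```text
clock: 47.95
position: [0.6234, -0.129, 0.1651]
tool_rot: [-3.141, 0.0, 1.749]
force: [-0.1, -0.8, -2.3]
grip_width: 0.0217
finger_force: 39.8
clock: 48.25
position: [0.6213, -0.13, 0.1646]
tool_rot: [-3.141, 0.0, 1.748]
force: [-0.5, 0.2, -0.9]
grip_width: 0.0216
finger_force: 39.9
0.021592178761603808 39.901184141635895
tool d [-0.0003  0.0021  0.0001] turn z -0.06 | pos [ 0.6213 -0.13    0.1646] rpy [-180.     0.   100.1] t 48.2
top 12
  along 0.045 0 side off nan z nan 0
  along 0.055 0 side off nan z nan 0
  along 0.065 5 side off -0.0008 z 0.1742 0.1785
  along 0.073 7 side off -0.0017 z 0.1722 0.1757
  rod along 0.1044 off 0.0002 mid 0.0032
side 9
  along 0.045 0 side off nan z nan 0
  along 0.055 0 side off nan z nan 0
  along 0.065 2 side off -0.0043 z 0.1729 0.175
  along 0.073 7 side off -0.0054 z 0.1616 0.1636
  rod along 0.1065 off -0.007 mid -0.0063<stdin>:8: RuntimeWarning: Mean of empty slice.
  ret = ret.dtype.type(ret / rcount)
```

View pics/s18.png

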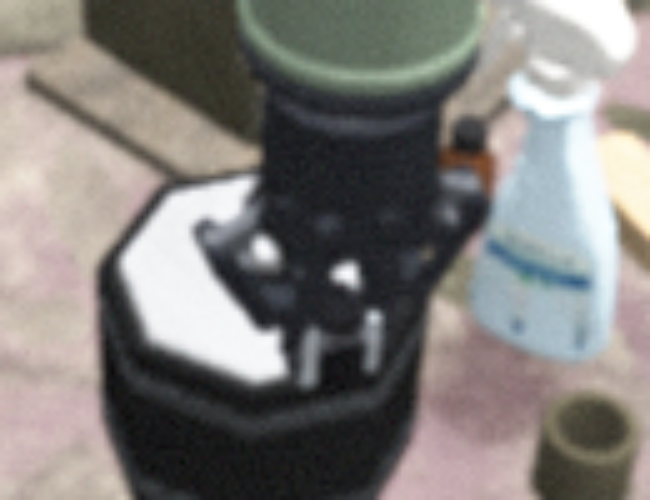

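```bash
python3 -m creep '[[[1,0,0.0021,0,0,0,0],[1,0,0,0,0,0,0],[1,0.008,0,0,0,0,0],[1,0.006,0,0,0,0,0],[1,0.005,0,0,0,0,0],[1,0.003,0,0,0,0,0],[1,0,0,0,0,0,0]]]'; python3 -m creep '[[[1,0.004,0,0,0,0,0],[1,0.004,0,0,0,0,0],[1,0,0,0,0,0,0]]]'; python3 - <<'E'
from m import *
s=observe();print(s["grip_width"],s["finger_force"],s["moment"]);to(.6133,-.0738,.1645,100.2)
E
```

```text
clock: 49.05
position: [0.6205, -0.107, 0.1641]
tool_rot: [3.142, -0.0, 1.749]
force: [0.4, -0.2, -2.4]
grip_width: 0.0218
finger_force: 39.9
clock: 49.35
position: [0.619, -0.0991, 0.164]
tool_rot: [-3.142, -0.0, 1.749]
force: [0.7, 0.3, -1.3]
grip_width: 0.0215
finger_force: 39.9
0.02150897987663349 39.90571841597557 [0.02161712 0.06365703 0.03934119]
tool d [ 0.0259 -0.0012 -0.0004] turn z 0.01 | pos [ 0.619  -0.0991  0.164 ] rpy [-180.    -0.   100.2] t 49.4
```

```bash
python3 -m creep '[[[1,0.005,-0.0006,0,0,0,0],[1,0.005,0,0,0,0,0],[1,0.005,0,0,0,0,0],[1,0.005,0,0,0,0,0],[1,0,0,0,0,0,0]]]'; python3 -m creep '[[[1,0.003,0,0,0,0,0],[1,0.002,0,0,0,0,0],[1,0,0,0,0,0,0]]]'; python3 - <<'E'
from m import *
s=observe();print(s["grip_width"],s["finger_force"],s["force"]);to(.6133,-.0738,.1645,100.2)
E
```

```text
clock: 49.85
position: [0.6149, -0.0792, 0.1641]
tool_rot: [-3.142, -0.0, 1.749]
force: [-0.3, 2.0, -1.1]
grip_width: 0.0216
finger_force: 39.9
clock: 50.15
position: [0.614, -0.075, 0.1641]
tool_rot: [-3.142, -0.0, 1.749]
force: [-0.5, -1.3, -2.6]
grip_width: 0.0214
finger_force: 39.9
0.021354317339425874 39.90541309118271 [-0.47875283 -1.25293186 -2.60243815]
tool d [ 0.0013 -0.0005 -0.0004] turn z -0.01 | pos [ 0.614  -0.075   0.1641] rpy [-180.    -0.   100.2] t 50.1
```

```bash
python3 -m creep '[[[1,0.0015,0,0,0,0,0],[1,0,0,0,0,0,0]]]'; python3 -m creep '[[[1,0.0015,0,0,0,0,0],[1,0,0,0,0,0,0]]]'
```

```text
clock: 50.35
position: [0.6138, -0.0737, 0.1641]
tool_rot: [-3.142, -0.0, 1.748]
force: [-0.3, 0.5, -2.1]
grip_width: 0.0213
finger_force: 39.9
clock: 50.55
position: [0.6135, -0.0722, 0.1641]
tool_rot: [-3.142, -0.0, 1.749]
force: [0.7, 0.0, -2.2]
grip_width: 0.0217
finger_force: 39.9
```

```bash
python3 -m creep '[[[1,0.001,0,0,0,0,0],[1,0,0,0,0,0,0],[1,0,0,0,0,0,0]]]'
```

```text
clock: 50.85
position: [0.6134, -0.0718, 0.1642]
tool_rot: [3.141, 0.001, 1.748]
force: [2.1, -2.7, -2.3]
grip_width: 0.0217
finger_force: 39.9
```

```bash
python3 -m creep '[[[1,0.001,0,0,0,0,0],[1,0,0,0,0,0,0]]]'; python3 -m creep '[[[1,0.001,0,0.001,0,0,0],[1,0,0,0,0,0,0]]]'
```

```text
clock: 51.05
position: [0.6134, -0.0717, 0.1643]
tool_rot: [3.141, 0.002, 1.748]
force: [2.5, -8.2, -3.3]
grip_width: 0.0215
finger_force: 39.8
clock: 51.25
position: [0.6135, -0.0717, 0.1637]
tool_rot: [3.14, 0.003, 1.747]
force: [2.8, -12.3, 1.0]
grip_width: 0.0214
finger_force: 40.6
```

```bash
python3 -m creep '[[[1,-0.0015,0,0.0005,0,0,0],[1,0,0,0,0,0,0]]]'; python3 -m creep '[[[0.2,0,0,0,0,0,0],[-0.3,0,0,0,0,0,0],[-0.3,0,0,0,0,0,0],[-0.3,0,0,0,0,0,0],[-0.3,0,0,0,0,0,0]]]'; python3 -m creep '[[[-0.3,0,0,-0.03,0,0,0],[-0.3,0,0,-0.04,0,0,0],[-0.3,-0.04,0,-0.03,0,0,0],[-0.3,-0.04,-0.02,0,0,0,0],[-0.3,-0.04,-0.03,0,0,0,0],[-0.3,-0.04,-0.03,0,0,0,0],[-0.3,-0.03,-0.035,0,0,0,0],[-0.3,-0.02,-0.035,0,0,0,0],[-0.3,0,-0.03,0,0,0,0],[-0.3,0,0,0,0,0,0]]]'; python3 - <<'E'
from m import *
p=grab_frame("side"); t=grab_frame("top")
print(observe()["position"])
for q,c in((p,"side"),(t,"top")):
    X,n=cloud(q); P=X.reshape(-1,3); ax=np.array([np.cos(np.radians(100.2)),np.sin(np.radians(100.2))])
    ctr=np.array([.606,-.0303] if c=="side" else [.604,-.0246]); d=P[:,:2]-ctr; a=d@ax; b=d@np.array([ax[1],-ax[0]])
    h=(a<-.025)&(a>-.08)&(abs(b)<.025)&(P[:,2]>.185); print(c,"handle along",a[h].min().round(4),a[h].max().round(4),"off",b[h].mean().round(4),"z",np.median(P[h,2]).round(4),h.sum())
    e=(a>.012)&(a<.05)&(abs(b)<.02)&(P[:,2]>.166)&(P[:,2]<.19); print("tip",e.sum(),a[e].max().round(4) if e.any() else 0, P[e,2].mean(), np.ptp(b[e]) if e.any() else 0)
cv2.imwrite("pics/s19.png",np.hstack([cv2.resize(p["image"][195:255,260:330,::-1],(400,343),interpolation=cv2.INTER_CUBIC),cv2.resize(t["image"][180:240,270:340,::-1],(400,343),interpolation=cv2.INTER_CUBIC)]))
E
```

```text
clock: 51.45
position: [0.6135, -0.0718, 0.1629]
tool_rot: [3.141, 0.001, 1.748]
force: [1.3, -7.5, 0.6]
grip_width: 0.0219
finger_force: 40.3
clock: 51.95
position: [0.6132, -0.0706, 0.1626]
tool_rot: [-3.142, -0.0, 1.749]
force: [-0.5, -0.2, 0.5]
grip_width: 0.0557
finger_force: 0.0
clock: 52.95
position: [0.4695, -0.3114, 0.2631]
tool_rot: [-3.141, -0.0, 1.743]
force: [1.8, 0.0, 0.6]
grip_width: 0.0557
finger_force: 0.0
[ 0.47324718 -0.30935702  0.26293628]
side handle along -0.0631 -0.0365 off -0.001 z 0.1986 129
tip 24 0.0318 0.1772361892319232 0.019924027090812646
top handle along -0.0637 -0.0347 off -0.0 z 0.1996 97
tip 31 0.0303 0.17566983652815105 0.03520168783467839
```

View pics/s19.png

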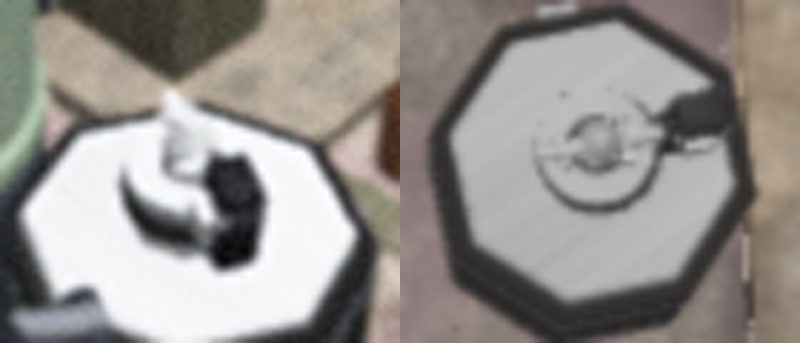

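The pin is home: handle centre at −49 mm and tip at +31 mm along the slot. In the top crop the button stands out again at (715,140). I'll let it settle, then hand in.

```bash
python3 -m creep '[[[-0.3,0,0,0,0,0,0],[-0.3,0,0,0,0,0,0],[-0.3,0,0,0,0,0,0],[-0.3,0,0,0,0,0,0],[-0.3,0,0,0,0,0,0]]]'; python3 - <<'E'
from m import *
t=grab_frame("top"); X,n=cloud(t); P=X.reshape(-1,3); ax=np.array([np.cos(np.radians(100.2)),np.sin(np.radians(100.2))])
d=P[:,:2]-[.604,-.0246]; a=d@ax; b=d@np.array([ax[1],-ax[0]]); h=(a<-.025)&(a>-.08)&(abs(b)<.025)&(P[:,2]>.185); print(a[h].min(),a[h].max(),np.median(P[h,2]))
print(job_done())
E
```

```text
clock: 53.55
position: [0.4733, -0.3092, 0.2625]
tool_rot: [-3.141, -0.0, 1.749]
force: [0.1, -0.2, 0.1]
grip_width: 0.0558
finger_force: 0.0
-0.06432675615883074 -0.033478904569007845 0.19914615530738963
the job is handed in; nothing more can be done
None
```

I handed the job in at about 54 s: all five grinding cylinders are in the barrel, the lid is seated flat, the ring and washer are over the rod, and the pin is in to its stop plate with its button out.

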